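# Draw the lot plates from under the stacked bushes and stamp them

### The arm

A 6-joint arm with a two-finger parallel gripper is mounted at the origin on a cart in front of the work surface, level with it; the furniture and walls round the work are solid. World frame = base frame: x ahead of the robot, y to its left, z up, the work surface at z = 0. Lengths are in mm, angles in rad, forces in N, time in s.
With the tool pointing down it reaches from about 275 to 1000 mm from the base axis. Payload 8.4 kg.
Tool frame: the origin (TCP) lies midway between the tips of the shut fingers; the grasp point (between the pads) lies behind it (r.pinch_z is the z of the grasp point in the tool frame, in mm); z points along the fingers, y is the direction in which the jaws open and shut (so a half turn about z gives the same grasp; the last joint's range is limited). The gripper opens to 85 mm and grips with 20 to 120 N. Pads are 22 mm wide; open, the fingers measure 114 mm over their backs; the gripper's body (76 mm by 85 mm) begins 54 mm behind the grasp point. The pads swing forward as they close: fully open they stand 13 mm farther back than shut.
Start: joints at [1.32, 0.353, 1.633, -0, 1.155, -0.002], TCP at [153.899, 605.758, 231.281] pointing down, gripper open.
Joint ranges: [-2.63, 2.63], [-0.92, 2.1], [0.06, 2.66], [-1.3, 4.44], [0, 2.69], [-3.02, 3.02]. Speed limits (rad/s): [2.22, 2.22, 2.79, 3.14, 3.14, 3.14].

### API

Orientations are given as [roll, pitch, yaw] about the fixed x, y, z axes, in that order (R = Rz(yaw) Ry(pitch) Rx(roll)).
In Python, from rig import r, optics, ticket gives the robot as it stands.
- The arm moves only by the shell command python3 -m jog 'ROWS' [FORCE]. ROWS is text: rows parted by semicolons, each of 7 numbers parted by spaces: the closure in counts, from 0 (fully open) to 255 (shut), then the shift along the tool's x, y, z in mm, then the turn, a rotation vector about the tool's x, y, z in degrees. A call has 1 to 5 rows; each row shifts and turns the pose as measured when the row begins, along the tool's axes as they then stand; what a row does not reach is not made up. A row lasts 1/12 s, in which the tool goes at most 41.7 mm and 7.16 degrees, less where a joint would pass 70% of its speed; a pose out of reach is approached as far as the arm can. A call with a gripper value outside its range is refused whole. The fingers move at their own pace and stop on an object; FORCE is the grip in N (left out, the last holds). Time passes only in rows, so rows that do not move let the fingers close. It gives the time, the measured TCP pose, the force and the opening at its end, in the units of the state.
- r.sense(): the state, without advancing time (a new reading comes with each control period).
- optics.grab_frame(name): name is "side" or "top" or "wrist"; returns the picture (400x640x3 uint8, red, green, blue); there is no depth.
- optics.camera_info(name): a dict with "fx", "fy", "cx", "cy" (pixels), "world_from_camera" (4x4, takes a point from camera to world coordinates). Camera axes: x right, y down, z forward; pixel columns grow to the right and rows downward; lengths in mm; the calibration is good to about 2 mm. A picture is of the moment at which its call begins: read the wrist's pose just before it. camera_info takes no time and is no camera call; for the wrist camera it gives the pose at the moment of the call.
- ticket.sign_off(): hands the job in, once; it reports no verdict.
The state is a dict: "clock": time; "qpos": joint angles; "qvel": joint speeds; "joint_efforts": joint torques, N m; "eef_pos": TCP position; "tcp_rot": TCP orientation; "contact_force": force on the tool from outside, world axes, zero at the start; "wrist_torque": the same for the moment, N m; "opening": opening from 0.0 (shut) to 1.0 (fully open).
Only numpy, scipy, OpenCV 4.12 (cv2) and the standard library are available. Lean on these libraries where they do the work, as an engineer would, in place of code of your own. Each camera call takes 0.05 s, during which the arm holds its last target.

### The job

Some of the three stacked lots of bushes in the rack stand on a blank aluminium plate whose tail sticks out under the fence. Working from the left-hand lot to the right, draw each plate out from under its bushes so that they are left standing in their bay, push it home against the stop of the marking nest, press the hand stamp down squarely on the plate's scribed ring until its spring is nearly all the way in, and lift it straight off without shifting the plate. Lay every stamped plate flat in the grey tray, and leave the stamp standing upright on the desk.

Things in the scene. Friction and masses are not known exactly. Their poses are not given: they have to be found in the camera images.
- rack: fixed rack: aluminium fence bar 182 mm long (own y), 8 mm thick, z 7.5 to 31 mm, faced with slick white plastic at the rear, on four feet, with three bays 56 mm apart behind it (own y = +56, 0, -56 mm) between 12 mm high fins. Origin on the desk under the middle of the bar's rear face; own +x points away from the robot, into the bays. Slots 46 mm wide, 7.5 mm high under the bar let a plate slide out along own -x
- nest: fixed dark steel block 107 x 74 x 12 mm. Origin on the desk under the middle of its front edge, own +x inward. A plate lies on top (z = 12 mm) between guide strips 33 mm apart, 4 mm high (own x 20 to 88 mm, flared from 4 mm), its +x end against the stop
- nest_stop (a point): middle of the face of the nest's stop bar (10 mm high), at own x = 90 mm, z = 15 mm of the nest. A plate pushed home has its middle 70 mm short of it (own x = 20 mm) and its tail hangs 50 mm out over the nest's front edge
- stamp: loose hand stamp, 97 mm tall, standing on a steel foot (40 mm diameter, 9 mm high): black ribbed round handle, 25 mm diameter, z 31 to 88 mm, domed to 97 mm, above a steel collar, 36 mm diameter, z 24 to 31 mm, on which fingertips can bear. Origin on the axis at the foot's underside with the spring out; own z up. About 0.35 kg
- stamp_foot (a joint): how far the stamp's spring is pressed in, in m: 0 with the foot out, 0.010 at the end of its travel; standing on a plate it weighs 3.5 N and its spring starts to give at some 5 N, down to the end at 13.5 N. The mark is made from about 0.007 on (10.5 N on the plate)
- stamp_tip (a point): centre of the underside of the stamp's foot
- tray: loose shallow grey tray, 100 x 180 x 14 mm outside (long side along its own y), walls and floor 3 mm. Origin at the centre of its underside. 0.35 kg
- plate_a: loose blank aluminium plate 140 x 30 x 6 mm, 70 g, under the left-hand (robot's left, rack's own y = +56 mm) lot; may be absent. Origin at the centre of its underside, own x along its length; the last 35 mm at own +x are bevelled on top down to 2.5 mm. At the start own +x points like the rack's: the bushes stand on it 15 mm ahead of its middle; its tail (own -x) sticks out some 55 mm in front of the fence
- plate_a_ring (a point): centre of the thin scribed ring (12 mm across) on the top face of plate_a, 10 mm from its middle towards own +x; here the stamp goes
- bush_a1: loose steel bush, diameter 36, height 36 mm, 74 g, number 1 from below in the stack of three in the left-hand (robot's left, rack's own y = +56 mm) bay. Origin at the centre of its underside. It touches or nearly touches the fence
- bush_a2: loose steel bush, diameter 36, height 36 mm, 74 g, number 2 from below in the stack of three in the left-hand (robot's left, rack's own y = +56 mm) bay. Origin at the centre of its underside. It touches or nearly touches the fence
- bush_a3: loose steel bush, diameter 36, height 36 mm, 74 g, number 3 from below in the stack of three in the left-hand (robot's left, rack's own y = +56 mm) bay. Origin at the centre of its underside. It touches or nearly touches the fence
- plate_b: loose blank aluminium plate 140 x 30 x 6 mm, 70 g, under the middle lot; may be absent. Origin at the centre of its underside, own x along its length; the last 35 mm at own +x are bevelled on top down to 2.5 mm. At the start own +x points like the rack's: the bushes stand on it 15 mm ahead of its middle; its tail (own -x) sticks out some 55 mm in front of the fence
- plate_b_ring (a point): centre of the thin scribed ring (12 mm across) on the top face of plate_b, 10 mm from its middle towards own +x; here the stamp goes
- bush_b1: loose steel bush, diameter 36, height 36 mm, 74 g, number 1 from below in the stack of three in the middle bay. Origin at the centre of its underside. It touches or nearly touches the fence
- bush_b2: loose steel bush, diameter 36, height 36 mm, 74 g, number 2 from below in the stack of three in the middle bay. Origin at the centre of its underside. It touches or nearly touches the fence
- bush_b3: loose steel bush, diameter 36, height 36 mm, 74 g, number 3 from below in the stack of three in the middle bay. Origin at the centre of its underside. It touches or nearly touches the fence
- plate_c: loose blank aluminium plate 140 x 30 x 6 mm, 70 g, under the right-hand (rack's own y = -56 mm) lot; may be absent. Origin at the centre of its underside, own x along its length; the last 35 mm at own +x are bevelled on top down to 2.5 mm. At the start own +x points like the rack's: the bushes stand on it 15 mm ahead of its middle; its tail (own -x) sticks out some 55 mm in front of the fence
- plate_c_ring (a point): centre of the thin scribed ring (12 mm across) on the top face of plate_c, 10 mm from its middle towards own +x; here the stamp goes
- bush_c1: loose steel bush, diameter 36, height 36 mm, 74 g, number 1 from below in the stack of three in the right-hand (rack's own y = -56 mm) bay. Origin at the centre of its underside. It touches or nearly touches the fence
- bush_c2: loose steel bush, diameter 36, height 36 mm, 74 g, number 2 from below in the stack of three in the right-hand (rack's own y = -56 mm) bay. Origin at the centre of its underside. It touches or nearly touches the fence
- bush_c3: loose steel bush, diameter 36, height 36 mm, 74 g, number 3 from below in the stack of three in the right-hand (rack's own y = -56 mm) bay. Origin at the centre of its underside. It touches or nearly touches the fence
Mind the look-alikes: they are no part of the job. Leave any purple or red look-alike of the stamp alone.

How it is judged (in metres and radians):
On the way, in this order (a step that is already met when the one before it is completed fails the run):
1. the left-hand lot's plate, home in the nest within 2 mm of the stop, is stamped: pressed with more than 10.5 N (spring in by 6 to 7 mm), foot within 5 mm of the ring, stamp within 0.1 rad of square (x of plate_a in the frame of nest above 0.018 m and y of plate_a in the frame of nest between -0.006 and 0.006 m and z of plate_a in the frame of nest between 0.01 and 0.015 m and contact force between stamp and plate_a above 10.5 N and horizontal distance between stamp_tip and plate_a_ring below 0.005 m and angle between the z axis of stamp and the z axis of plate_a, either way round below 0.1 rad), for 0.2 s.
2. the stamp is lifted 10 mm clear and the left-hand lot's plate still lies home (x of plate_a in the frame of nest above 0.018 m and y of plate_a in the frame of nest between -0.006 and 0.006 m and z of plate_a in the frame of nest between 0.01 and 0.015 m and not (distance between stamp_tip and plate_a_ring below 0.01 m)), for 0.1 s.
3. the middle lot's plate, home in the nest within 2 mm of the stop, is stamped: pressed with more than 10.5 N (spring in by 6 to 7 mm), foot within 5 mm of the ring, stamp within 0.1 rad of square (x of plate_b in the frame of nest above 0.018 m and y of plate_b in the frame of nest between -0.006 and 0.006 m and z of plate_b in the frame of nest between 0.01 and 0.015 m and contact force between stamp and plate_b above 10.5 N and horizontal distance between stamp_tip and plate_b_ring below 0.005 m and angle between the z axis of stamp and the z axis of plate_b, either way round below 0.1 rad), for 0.2 s.
4. the stamp is lifted 10 mm clear and the middle lot's plate still lies home (x of plate_b in the frame of nest above 0.018 m and y of plate_b in the frame of nest between -0.006 and 0.006 m and z of plate_b in the frame of nest between 0.01 and 0.015 m and not (distance between stamp_tip and plate_b_ring below 0.01 m)), for 0.1 s.
5. the right-hand lot's plate, home in the nest within 2 mm of the stop, is stamped: pressed with more than 10.5 N (spring in by 6 to 7 mm), foot within 5 mm of the ring, stamp within 0.1 rad of square (x of plate_c in the frame of nest above 0.018 m and y of plate_c in the frame of nest between -0.006 and 0.006 m and z of plate_c in the frame of nest between 0.01 and 0.015 m and contact force between stamp and plate_c above 10.5 N and horizontal distance between stamp_tip and plate_c_ring below 0.005 m and angle between the z axis of stamp and the z axis of plate_c, either way round below 0.1 rad), for 0.2 s.
6. the stamp is lifted 10 mm clear and the right-hand lot's plate still lies home (x of plate_c in the frame of nest above 0.018 m and y of plate_c in the frame of nest between -0.006 and 0.006 m and z of plate_c in the frame of nest between 0.01 and 0.015 m and not (distance between stamp_tip and plate_c_ring below 0.01 m)), for 0.1 s.
At the end, for the whole second after the job is handed in: Every plate that was there lies flat (within 0.15 rad) inside the tray, all three stacks stand upright on the desk where they were (each bush within 20 mm and 0.1 rad), and the stamp stands upright with its foot on the desk (x of plate_a in the frame of tray between -0.036 and 0.036 m and y of plate_a in the frame of tray between -0.03 and 0.03 m and z of each of plate_a, plate_b, plate_c in the frame of tray below 0.025 m and angle between each of plate_a, plate_b, plate_c's own z axis and vertical below 0.15 rad and angle between each of bush_a1, bush_a2, bush_a3, bush_b1, bush_b2, bush_b3, bush_c1, bush_c2, bush_c3, stamp, tray's own z axis and vertical below 0.1 rad and height (world z) of bush_a1 between -0.004 and 0.004 m and distance of each of bush_a1, bush_a2, bush_a3, bush_b1, bush_b2, bush_b3, bush_c1, bush_c2, bush_c3 from where it was at the start of the episode below 0.02 m and height (world z) of bush_a2 between 0.032 and 0.04 m and height (world z) of bush_a3 between 0.068 and 0.076 m and x of plate_b in the frame of tray between -0.036 and 0.036 m and y of plate_b in the frame of tray between -0.03 and 0.03 m and height (world z) of bush_b1 between -0.004 and 0.004 m and height (world z) of bush_b2 between 0.032 and 0.04 m and height (world z) of bush_b3 between 0.068 and 0.076 m and x of plate_c in the frame of tray between -0.036 and 0.036 m and y of plate_c in the frame of tray between -0.03 and 0.03 m and height (world z) of bush_c1 between -0.004 and 0.004 m and height (world z) of bush_c2 between 0.032 and 0.04 m and height (world z) of bush_c3 between 0.068 and 0.076 m and height (world z) of stamp_tip below 0.005 m); the robot touches nothing.
It fails at once if a plate is pressed or dragged with the stamp more than 10 mm from its ring ((contact force between stamp and plate_a above 4 N and horizontal distance between stamp_tip and plate_a_ring above 0.01 m) or (contact force between stamp and plate_b above 4 N and horizontal distance between stamp_tip and plate_b_ring above 0.01 m) or (contact force between stamp and plate_c above 4 N and horizontal distance between stamp_tip and plate_c_ring above 0.01 m)).
It fails at once if a plate is struck with more than 40 N (contact force between stamp and plate_a above 40 N or contact force between stamp and plate_b above 40 N or contact force between stamp and plate_c above 40 N).
It fails at once if a bush is toppled, lifted 15 mm or more, or shifted by more than 30 mm ((angle between any of bush_a1, bush_a2, bush_a3's own z axis and vertical above 0.6 rad or height (world z) of bush_a1 above 0.021 m or distance of any of bush_a1, bush_a2, bush_a3 from where it was at the start of the episode above 0.03 m or height (world z) of bush_a2 above 0.057 m or height (world z) of bush_a3 above 0.093 m) or (angle between any of bush_b1, bush_b2, bush_b3's own z axis and vertical above 0.6 rad or height (world z) of bush_b1 above 0.021 m or distance of any of bush_b1, bush_b2, bush_b3 from where it was at the start of the episode above 0.03 m or height (world z) of bush_b2 above 0.057 m or height (world z) of bush_b3 above 0.093 m) or (angle between any of bush_c1, bush_c2, bush_c3's own z axis and vertical above 0.6 rad or height (world z) of bush_c1 above 0.021 m or distance of any of bush_c1, bush_c2, bush_c3 from where it was at the start of the episode above 0.03 m or height (world z) of bush_c2 above 0.057 m or height (world z) of bush_c3 above 0.093 m)).
Of plate_a, plate_b, plate_c only 1 to 2 are there at a start; the rules pass over those that are not, and their reading is None.
At some moment in a run one of stamp, tray may be knocked a few centimetres aside while the robot is not near it.
It also fails if it takes over 210 s, if anything falls off the work surface, if the arm or the gripper's body presses on something with over 40 N, if the wrist force passes 120 N, or if a joint passes its speed limit or range.

## Working session

There is one attempt and no reset: what is moved stays moved. The work goes in short steps, Python scripts to look and compute and a shell command to move; the robot and the scene stay as the last step left them, time stands still between calls to the robot, and variables do not carry over. Pictures are saved under pics/ and viewed, and the job is handed in when it is done.

I'll start by reading the state and looking through the cameras.

```bash
ls; mkdir -p pics; python3 - <<'E'
from rig import r, optics, ticket
import cv2
s=r.sense(); print(s['clock'],s['eef_pos'],s['tcp_rot'],s['opening'],r.pinch_z)
for n in ['side','top','wrist']:
    im=optics.grab_frame(n); cv2.imwrite(f'pics/{n}0.png',im[:,:,::-1])
    ci=optics.camera_info(n); print(n,{k:(v if not hasattr(v,'tolist') else v.tolist()) for k,v in ci.items()})
E
```

```text
pics
0.0 [153.78085157 605.30166064 230.55762686] [-3.14019883e+00  2.54657909e-06  2.89279142e+00] 0.9995421640524763 -18.700000000000003
side {'fx': 494.3499959998, 'fy': 494.3499959998, 'cx': 316.5758930272723, 'cy': 195.2767905309108, 'world_from_camera': [[-0.9484444223433538, -0.17384306229933852, 0.26501276840214794, 143.35348209269438], [-0.31603506129652686, 0.45546724809929273, -0.8322688423461242, 1377.7019739903646], [0.023979527874474132, -0.8731140679196765, -0.486925873869598, 881.9259798302909], [0.0, 0.0, 0.0, 1.0]]}
top {'fx': 460.3054933640043, 'fy': 460.3054933640043, 'cx': 317.57945878240116, 'cy': 200.04681768830403, 'world_from_camera': [[-0.0008870770685131833, -0.9784989842701856, 0.2062497293973728, 291.8357974084842], [-0.9999896067385843, 0.0017903619082436859, 0.004192972579066935, -25.83972654936525], [-0.004472081068788368, -0.20624386630019448, -0.9784904026634402, 1402.2044037265157], [0.0, 0.0, 0.0, 1.0]]}
wrist {'fx': 278.487162253736, 'fy': 278.487162253736, 'cx': 322.1387856225684, 'cy': 200.71819663526148, 'world_from_camera': [[0.24633494137075143, 0.9244269683834652, 0.2911251909148756, 79.77680093176848], [0.9691823038458334, -0.23428229488702174, -0.0761411072585064, 624.0802562193634], [-0.0021814151253819344, 0.30090959843086573, -0.9536501743303066, 375.1365281038931], [0.0, 0.0, 0.0, 1.0]]}
```

View pics/side0.png

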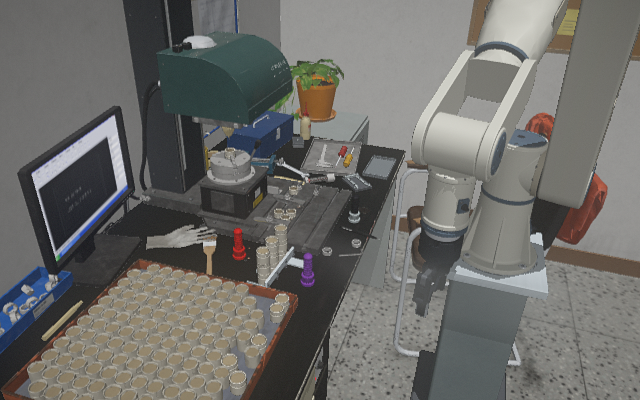

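View pics/top0.png

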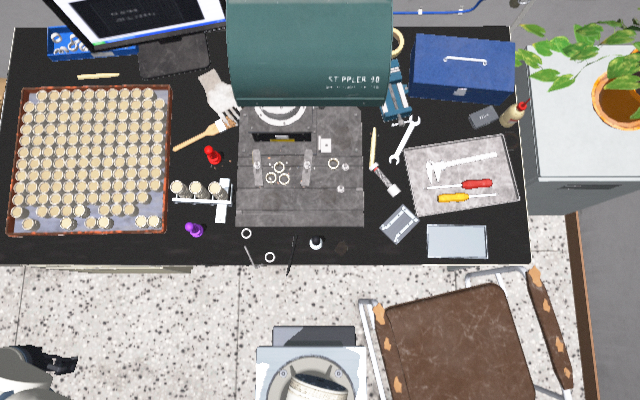

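View pics/wrist0.png

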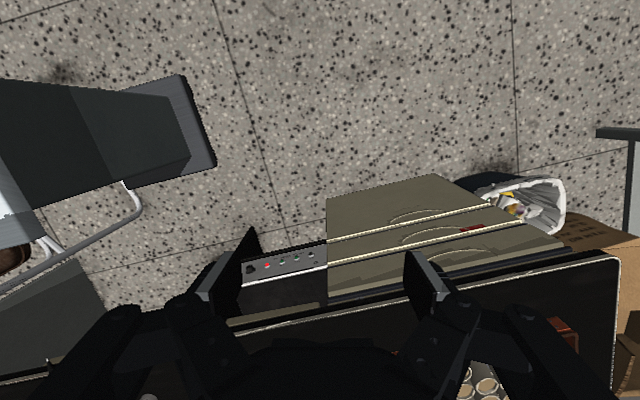

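```bash
python3 - <<'E'
import cv2
im=cv2.imread('pics/top0.png')
a=cv2.resize(im[140:275,160:350],(760,540),interpolation=cv2.INTER_CUBIC);cv2.imwrite('pics/top0a.png',a)
a=cv2.resize(im[140:275,340:530],(760,540),interpolation=cv2.INTER_CUBIC);cv2.imwrite('pics/top0b.png',a)
im=cv2.imread('pics/side0.png')
a=cv2.resize(im[130:300,200:410],(790,640)[:1]+(600,),interpolation=cv2.INTER_CUBIC);cv2.imwrite('pics/side0a.png',a)
E
```

```text
(no output)
```

View pics/top0a.png

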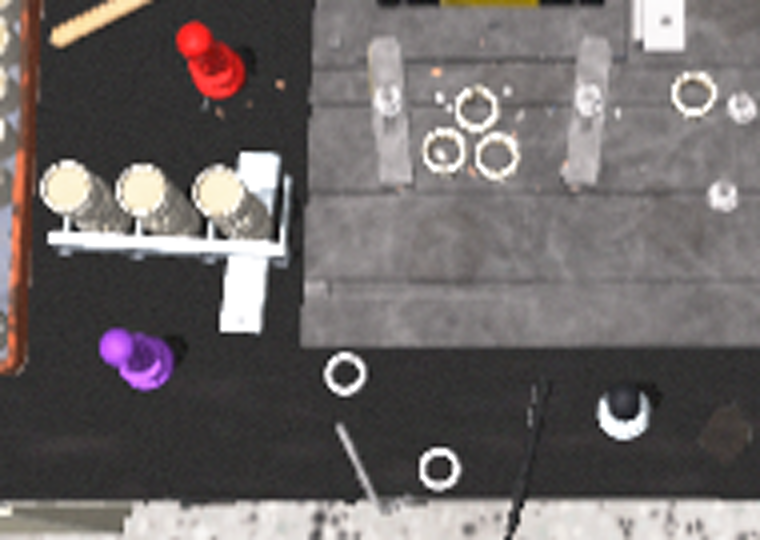

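View pics/top0b.png

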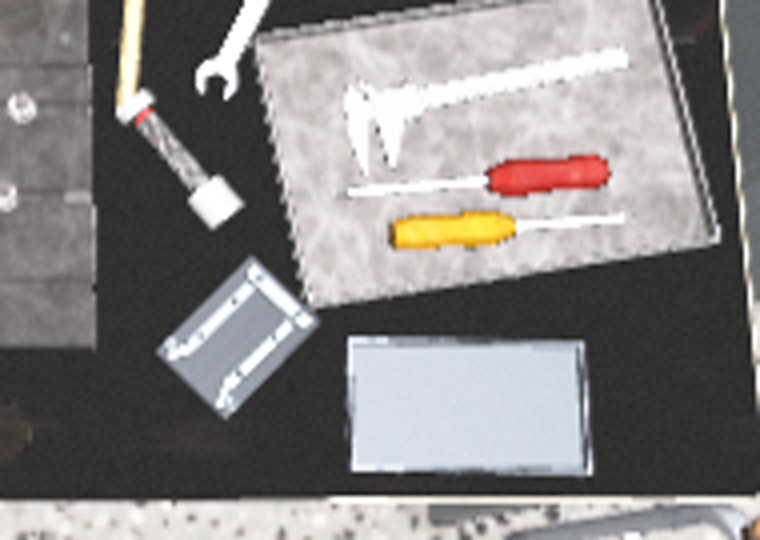

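View pics/side0a.png

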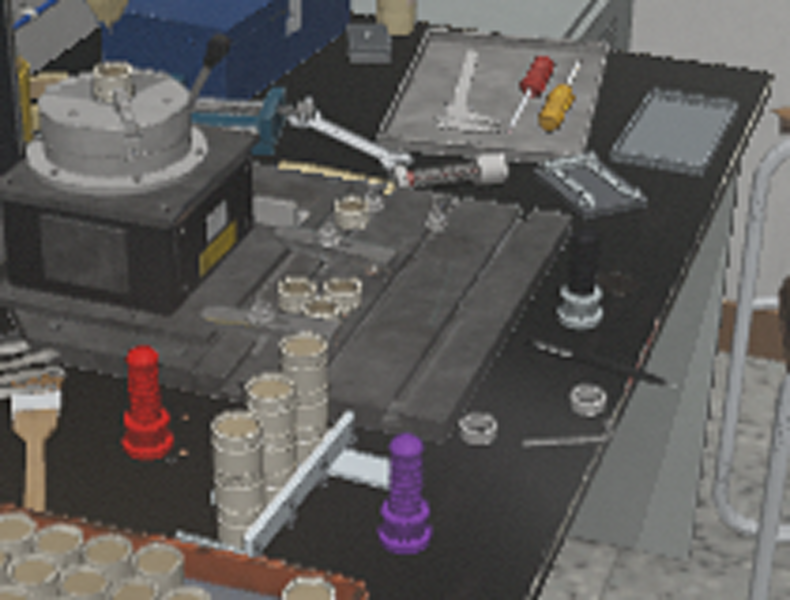

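Top view: rack with its fence at (200,200), lots a, b and c at (178,187), (197,188) and (215,188). The only visible tail is at c, (220,213). The nest is at (400,224) with its mouth towards the lower left, and the tray at (457,241). Three things could be taken for the stamp: red (212,155), purple (195,230), and black handle on a steel foot (316,242). By the description I choose the black one. Next I'll work out positions and move the wrist camera in to check the tails closely.

```bash
cat > h.py <<'E'
from rig import r, optics, ticket
import numpy as np, cv2
from scipy.spatial.transform import Rotation as Rn
def ray(ci,u,v):
    M=np.array(ci['world_from_camera']); d=M[:3,:3]@np.array([(u-ci['cx'])/ci['fx'],(v-ci['cy'])/ci['fy'],1]); return M[:3,3],d
def pl(ci,u,v,z=0):
    o,d=ray(ci,u,v); return o+d*(z-o[2])/d[2]
def proj(ci,p):
    M=np.linalg.inv(np.array(ci['world_from_camera'])); c=M[:3,:3]@np.array(p)+M[:3,3]; return c[0]/c[2]*ci['fx']+ci['cx'],c[1]/c[2]*ci['fy']+ci['cy']
def state():
    s=r.sense(); rot=np.array(s['tcp_rot'])
    return np.array(s['eef_pos']),Rn.from_euler('xyz',rot),s
def go(p,yaw=None,up=None):
    """print tool-axes shift and turn to world pos p, tool down with given yaw(rad)"""
    P,R,s=state(); 
    T=Rn.from_euler('xyz',[np.pi,0,yaw]) if yaw is not None else R
    sh=R.inv().apply(np.array(p)-P); rv=np.degrees((R.inv()*T).as_rotvec())
    n=max(np.linalg.norm(sh)/41.7,np.linalg.norm(rv)/7.16)
    print('pos',P.round(1),'rpy',np.round(s['tcp_rot'],3),'shift',sh.round(1),'rv',rv.round(2),'rows>=',round(n,2)); 
def snap(n,name,crop=None,k=1):
    ci=optics.camera_info(n); im=optics.grab_frame(n)[:,:,::-1]
    cv2.imwrite(f'pics/{name}_full.png',im)
    if crop: x0,y0,x1,y1=crop; im=im[y0:y1,x0:x1]
    if k!=1: im=cv2.resize(im,None,fx=k,fy=k,interpolation=cv2.INTER_CUBIC)
    cv2.imwrite(f'pics/{name}.png',im); np.save(f'pics/{name}.npy',ci,allow_pickle=True); return ci
E
python3 - <<'E'
from h import *
ci=optics.camera_info('top')
f=lambda x,y,o:(o+x/4,140+y/4)
for nm,(x,y),o,z in [('tail L',(220,330),160,6),('tail R',(262,330),160,6),('tail at fence L',(225,257),160,6),('tail fence R',(268,257),160,6),('fence L rear',(48,232),160,31),('fence R',(285,243),160,31),('a top',(68,185),160,108),('b top',(143,188),160,108),('c top',(218,190),160,114),('stamp top',(627,400),160,95),('stamp base',(622,416),160,10),('purple',(145,365),160,10),
 ('nest1',(157,350),340,12),('nest2',(228,420),340,12),('nest3',(320,318),340,12),('nest4',(252,258),340,12),('tray1',(348,338),340,14),('tray2',(585,342),340,14),('tray3',(592,474),340,14),('tray4',(350,470),340,14),('edge',(400,497),160,0)]:
    print(nm,pl(ci,*f(x,y,o),z).round(0))
E
```

```text
tail L [516. 295.   6.]
tail R [516. 263.   6.]
tail at fence L [573. 294.   6.]
tail fence R [573. 261.   6.]
fence L rear [588. 424.  31.]
fence R [579. 243.  31.]
a top [606. 387. 108.]
b top [604. 332. 108.]
c top [601. 276. 114.]
stamp top [451. -18.  95.]
stamp base [449. -13.  10.]
purple [489. 350.  10.]
nest1 [ 499. -208.   12.]
nest2 [ 446. -260.   12.]
nest3 [ 524. -333.   12.]
nest4 [ 570. -283.   12.]
tray1 [ 508. -353.   14.]
tray2 [ 504. -533.   14.]
tray3 [ 404. -530.   14.]
tray4 [ 408. -349.   14.]
edge [389. 155.   0.]
```

```bash
python3 - <<'E'
from h import *
go([490,300,235],np.pi-0.03)
E
```

```text
pos [153.8 605.4 230.7] rpy [-3.141 -0.     2.893] shift [-401.1 -213.2   -4.1] rv [-6.000e-02 -1.000e-02 -1.254e+01] rows>= 10.89
```

```bash
python3 -m jog '0 -32 -17 0 0 0 0;0 -32 -17 0 0 0 0;0 -32 -17 0 0 0 0;0 -32 -17 0 0 0 0;0 -32 -17 0 0 0 0'; python3 -m jog '0 -32 -17 0 0 0 0;0 -32 -17 0 0 0 0;0 -32 -17 0 0 0 0;0 -32 -17 0 0 0 -6;0 -32 -17 0 0 0 -6'; python3 -c "
from h import *
go([490,300,235],np.pi-0.03)"
```

```text
clock: 0.57
eef_pos: [286.9, 483.8, 228.8]
tcp_rot: [-3.141, -0.002, 2.902]
contact_force: [0.7, 0.6, 0.0]
opening: 1.0
clock: 0.98
eef_pos: [429.0, 358.5, 227.9]
tcp_rot: [-3.14, -0.003, 3.116]
contact_force: [0.3, 1.1, -1.5]
opening: 1.004
pos [429.  358.5 227.9] rpy [-3.140e+00 -3.000e-03  3.116e+00] shift [-62.5 -56.9  -7.2] rv [-0.09 -0.2   0.25] rows>= 2.03
```

```bash
python3 -m jog '0 -28 -28 -3 0 0 0;0 -28 -28 -3 0 0 0;0 -6 -4 0 0 0 0;0 0 0 0 0 0 0'; python3 -c "
from h import *
go([490,300,235],np.pi-0.03)
ci=snap('wrist','w1');print(np.round(ci['world_from_camera'],3)[:3,3])"
```

```text
clock: 1.32
eef_pos: [496.7, 289.0, 233.3]
tcp_rot: [-3.139, -0.002, 3.118]
contact_force: [-0.1, 0.2, -0.6]
opening: 0.998
pos [496.7 289.  233.3] rpy [-3.139e+00 -2.000e-03  3.118e+00] shift [ 6.9 10.8 -1.7] rv [-0.17 -0.13  0.37] rows>= 0.31
[420.577 290.867 377.918]
```

View pics/w1.png

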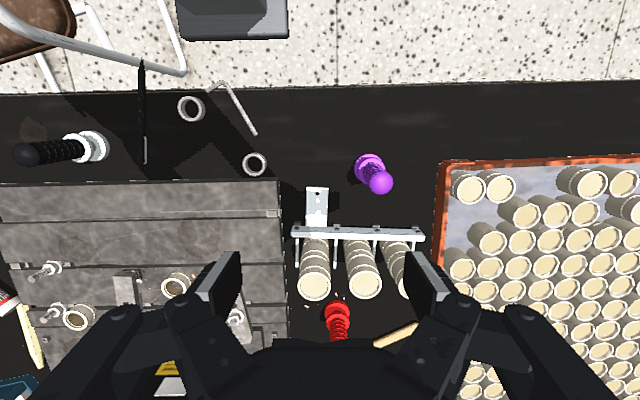

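```bash
python3 -c "
import cv2
im=cv2.imread('pics/w1_full.png')
cv2.imwrite('pics/w1c.png',cv2.resize(im[175:315,280:430],(780,728),interpolation=cv2.INTER_CUBIC)[:600])"
```

```text
(no output)
```

View pics/w1c.png

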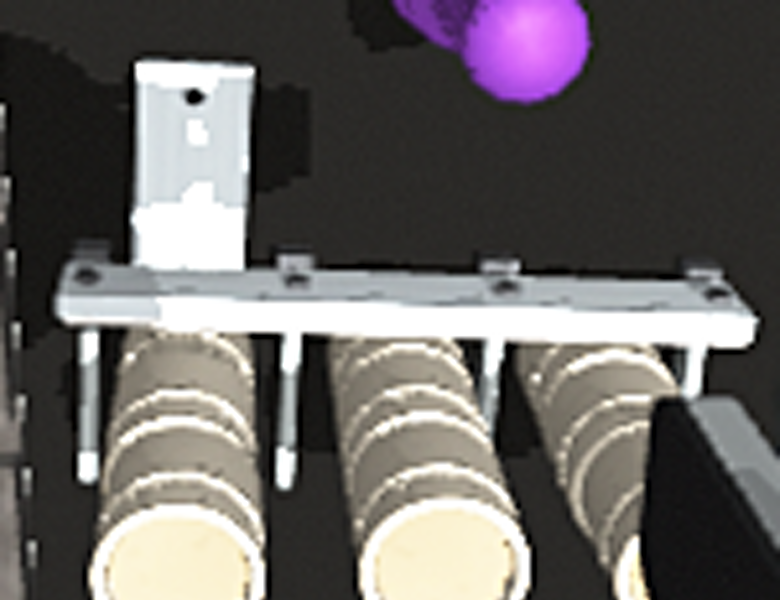

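```bash
python3 -c "
from h import *
ci=np.load('pics/w1.npy',allow_pickle=True).item()
k=5.2
q=lambda x,y,z:pl(ci,280+x/k,175+y/k,z).round(1)
print('tail',q(136,80,6),q(254,82,6),'base',q(136,62,0),q(254,65,0));print('mid',q(134,240,6),q(245,240,6))
print('fence front top',q(75,265,31),q(735,285,31)); print('fence rear top',q(58,300,31),q(752,320,31))
print('c top',q(182,560,114)-0,'b',q(446,555,108)); print('purple head',q(522,40,88))
"
```

```text
tail [521.3 264.9   6. ] [522.6 296.2   6. ] base [517.9 264.6   0. ] [519.5 296.4   0. ]
mid [566.9 262.4   6. ] [567.6 293.    6. ]
fence front top [563.7 248.8  31. ] [573.  419.5  31. ]
fence rear top [573.4 243.9  31. ] [583.  424.8  31. ]
c top [596.8 277.8 114. ] b [600.7 334.2 108. ]
purple head [492.4 350.2  88. ]
```

Close crop: only the right-hand lot (c) has a tail, with its end at about (317,190) and the purple look-alike beyond it at (380,182). Slots a and b are empty. The tail end is at (521,280) mm and the rack yaw is about -0.055. I'm going in for the tail.

```bash
python3 -c "
from h import *
go([527,280.3,120],3.087)"
```

```text
pos [496.1 289.5 233.3] rpy [-3.138e+00 -2.000e-03  3.119e+00] shift [-31.4  -8.1 113.3] rv [-0.18 -0.13  1.82] rows>= 2.83
```

```bash
python3 -m jog '115 -8 -2 27 0 0 1;115 -8 -2 27 0 0 0.8;115 -8 -2 27 0 0 0;115 -7 -2 27 0 0 0;115 0 0 0 0 0 0' 60; python3 -c "
from h import *
go([527,280.3,50],3.087)
snap('wrist','w2')"
```

```text
clock: 1.78
eef_pos: [523.9, 286.3, 123.7]
tcp_rot: [3.14, 0.0, 3.089]
contact_force: [-1.0, -0.2, -0.3]
opening: 0.549
pos [523.9 286.3 123.7] rpy [3.14  0.    3.089] shift [-3.4 -6.  73.7] rv [0.07 0.01 0.11] rows>= 1.77
```

View pics/w2.png

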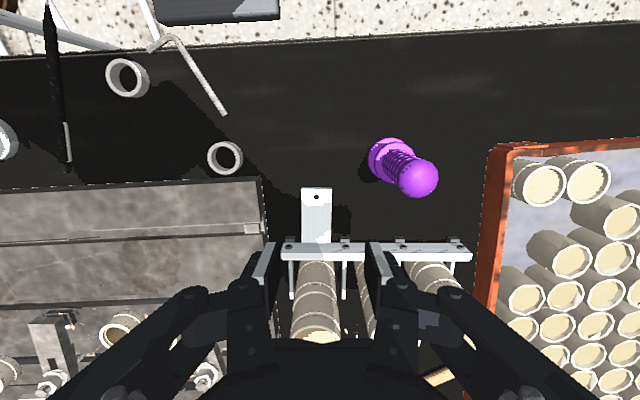

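```bash
python3 -c "
import cv2
im=cv2.imread('pics/w2_full.png')
cv2.imwrite('pics/w2c.png',cv2.resize(im[180:250,280:355],(750,700),interpolation=cv2.INTER_CUBIC)[:600])"
```

```text
(no output)
```

View pics/w2c.png

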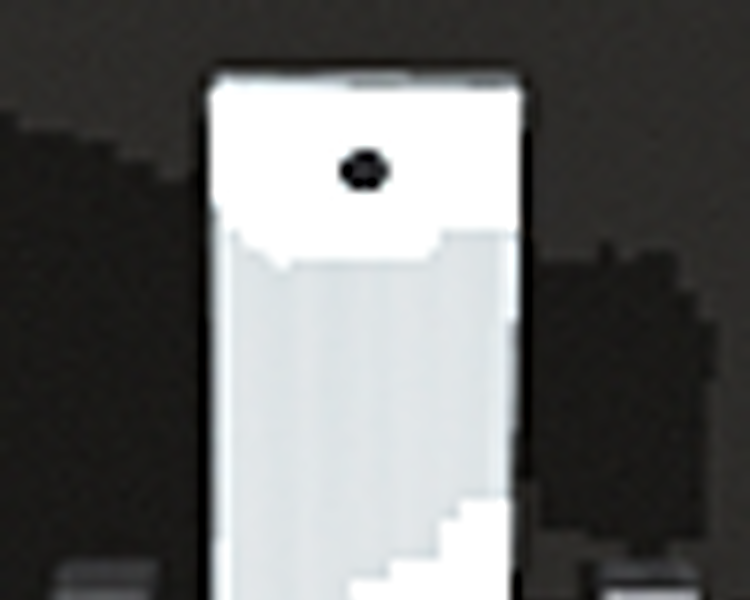

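```bash
python3 -c "
from h import *
ci=np.load('pics/w2.npy',allow_pickle=True).item()
q=lambda x,y,z:pl(ci,280+x/10,180+y/10,z).round(1)
print(q(208,85,6),q(523,88,6),q(212,520,6),q(512,500,6))
go([527,280,50],3.087)"
```

```text
[516.5 265.4   6. ] [518.4 296.    6. ] [562.4 262.3   6. ] [561.8 293.1   6. ]
pos [524.1 287.1 125.9] rpy [3.139e+00 1.000e-03 3.089e+00] shift [-3.1 -7.1 75.8] rv [0.13 0.07 0.12] rows>= 1.83
```

```bash
python3 -m jog '115 -2 -7 25 0 0 0;115 0 0 25 0 0 0;115 0 0 25 0 0 0;115 0 0 0 0 0 0'; python3 -c "
from h import *
go([526,280.1,2],3.082)"
```

```text
clock: 2.17
eef_pos: [525.8, 286.7, 56.1]
tcp_rot: [3.134, 0.007, 3.093]
contact_force: [-1.3, -1.1, -0.4]
opening: 0.55
pos [525.8 286.7  56.1] rpy [3.134 0.007 3.093] shift [-0.1 -7.  54. ] rv [0.42 0.4  0.64] rows>= 1.31
```

```bash
python3 -m jog '115 0 -7 0 0 0 0'; python3 -m jog '115 0 0 0 0 0 0' ; python3 -c "
from h import *
go([526,280.1,2],3.082)"
```

```text
clock: 2.25
eef_pos: [525.6, 281.6, 57.5]
tcp_rot: [3.133, 0.008, 3.095]
contact_force: [0.1, 1.1, 0.5]
opening: 0.549
clock: 2.33
eef_pos: [525.0, 281.4, 59.0]
tcp_rot: [3.133, 0.008, 3.096]
contact_force: [-0.4, -0.3, 0.3]
opening: 0.553
pos [525.  281.4  59. ] rpy [3.133 0.008 3.096] shift [-0.6 -1.8 57. ] rv [0.47 0.45 0.78] rows>= 1.37
```

```bash
python3 -m jog '115 0 -1.5 20 0.4 0.4 0.7;115 0 0 20 0 0 0;115 0 0 0 0 0 0' ; python3 -c "
from h import *
go([526,280.1,2],3.082)"
```

```text
clock: 2.58
eef_pos: [528.8, 283.0, 26.3]
tcp_rot: [3.135, 0.01, 3.083]
contact_force: [-0.6, -0.3, -0.5]
opening: 0.551
pos [528.8 283.   26.3] rpy [3.135 0.01  3.083] shift [ 2.9 -3.2 24.3] rv [0.39 0.56 0.08] rows>= 0.59
```

```bash
python3 -m jog '115 3 -3.5 8 0.3 0.5 0;115 0 0 6 0 0 0;115 0 0 0 0 0 0' ; python3 -c "
from h import *
go([526,280.1,2],3.082)"
```

```text
clock: 2.83
eef_pos: [527.7, 281.0, 16.5]
tcp_rot: [3.137, 0.005, 3.084]
contact_force: [-0.6, -0.1, 0.0]
opening: 0.546
pos [527.7 281.   16.5] rpy [3.137 0.005 3.084] shift [ 1.8 -1.1 14.5] rv [0.24 0.3  0.09] rows>= 0.35
```

```bash
python3 -m jog '115 2 -1.5 7 0.2 0.3 0;115 0 0 5 0 0 0;115 0 0 0 0 0 0' ; python3 -c "
from h import *
go([526,280.1,2],3.082)"
```

```text
clock: 3.08
eef_pos: [526.7, 280.1, 5.7]
tcp_rot: [3.14, 0.002, 3.083]
contact_force: [0.2, -0.8, 0.3]
opening: 0.551
pos [526.7 280.1   5.7] rpy [3.140e+00 2.000e-03 3.083e+00] shift [ 0.7 -0.   3.7] rv [0.11 0.11 0.08] rows>= 0.09
```

```bash
python3 -m jog '115 0.5 0 4 0 0 0;115 0 0 0.5 0 0 0' ; python3 -c "
from h import *
go([526,280.1,1.5],3.082)
snap('wrist','w3')"
```

```text
clock: 3.25
eef_pos: [526.2, 280.1, 0.8]
tcp_rot: [3.14, 0.002, 3.083]
contact_force: [-0.6, -0.7, -0.3]
opening: 0.548
pos [526.2 280.1   0.8] rpy [3.140e+00 2.000e-03 3.083e+00] shift [ 0.2 -0.  -0.7] rv [0.11 0.11 0.08] rows>= 0.02
```

View pics/w3.png

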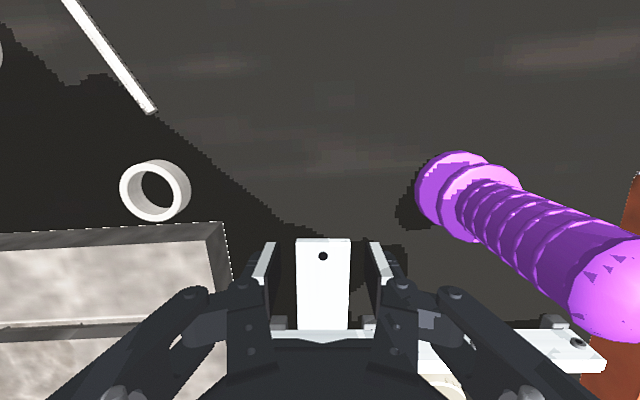

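The plate tail (297–350, 238) sits centred between the pads at (265) and (380). Closing.

```bash
python3 -m jog '255 0 0 -0.8 0 0 0;255 0 0 0 0 0 0;255 0 0 0 0 0 0;255 0 0 0 0 0 0' 70 ; python3 -c "
from h import *
go([526,280.1,1.5],3.082)"
```

```text
clock: 3.63
eef_pos: [526.3, 280.2, 2.6]
tcp_rot: [3.14, 0.002, 3.083]
contact_force: [0.6, -0.4, -1.9]
opening: 0.313
pos [526.3 280.2   2.6] rpy [3.140e+00 2.000e-03 3.083e+00] shift [ 0.3 -0.2  1.1] rv [0.11 0.11 0.08] rows>= 0.03
```

```bash
python3 -m jog '255 0 0 0 0 0 0' ; python3 -c "
from h import *
snap('wrist','w4')"
```

```text
clock: 3.72
eef_pos: [526.3, 280.2, 2.6]
tcp_rot: [3.14, 0.002, 3.083]
contact_force: [-0.7, -0.3, -1.4]
opening: 0.314
```

View pics/w4.png

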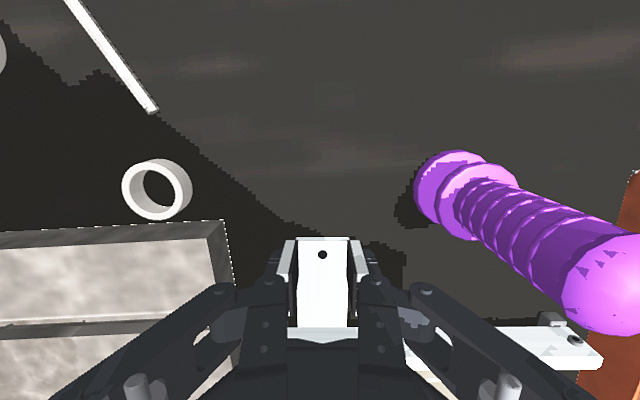

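```bash
python3 -m jog '255 0 0 0.8 0 0 0;255 2 0 0 0 0 0;255 3 0 0 0 0 0;255 3 0 0 0 0 0;255 3 0 0 0 0 0' ; python3 -c "
from h import *
go([526-100*.9983,280.1+5.8,1.8],3.083)"
```

```text
clock: 4.18
eef_pos: [517.4, 281.5, 2.7]
tcp_rot: [3.138, 0.006, 3.083]
contact_force: [2.7, -0.4, -1.5]
opening: 0.313
pos [517.4 281.5   2.7] rpy [3.138 0.006 3.083] shift [91.3 -1.   0.3] rv [0.23 0.36 0.01] rows>= 2.19
```

```bash
python3 -m jog '255 4 -0.5 0.5 0.2 0.3 0;255 4 0 0 0 0 0;255 4 0 0 0 0 0;255 4 0 0 0 0 0;255 4 0 0 0 0 0' ; python3 -c "
from h import *
go([526-100*.9983,280.1+5.8,1.8],3.083)"; python3 -m jog '255 4 0 0 0 0 0;255 4 0 0 0 0 0;255 4 0 0 0 0 0;255 4 0 0 0 0 0;255 4 0 0 0 0 0' ; python3 -c "
from h import *
go([526-100*.9983,280.1+5.8,1.8],3.083);snap('wrist','w5')"
```

```text
clock: 4.6
eef_pos: [497.3, 283.0, 2.7]
tcp_rot: [3.14, 0.004, 3.083]
contact_force: [4.1, -0.9, -0.9]
opening: 0.312
pos [497.3 283.    2.7] rpy [3.14  0.004 3.083] shift [71.2 -1.3  0.6] rv [0.11 0.24 0.01] rows>= 1.71
clock: 5.02
eef_pos: [474.5, 284.1, 2.7]
tcp_rot: [3.14, 0.003, 3.083]
contact_force: [2.7, -0.9, -0.4]
opening: 0.317
pos [474.5 284.1   2.7] rpy [3.140e+00 3.000e-03 3.083e+00] shift [48.3 -1.   0.7] rv [0.08 0.2  0.02] rows>= 1.16
```

View pics/w5.png

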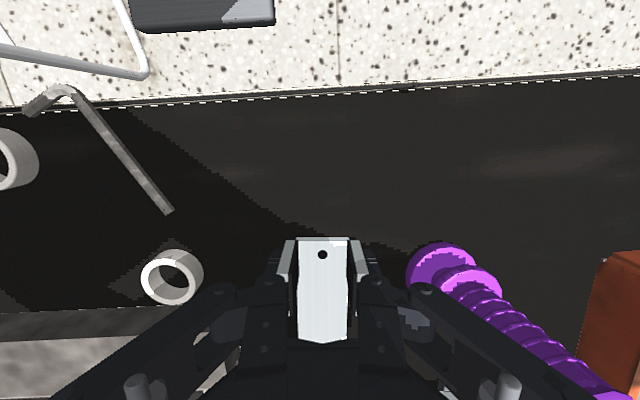

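```bash
python3 -m jog '255 4 -0.5 0 0 0 0;255 4 0 0 0 0 0;255 4 0 0 0 0 0;255 4 0 0 0 0 0;255 4 0 0 0 0 0' ; python3 -c "
from h import *
go([526-100*.9983,280.1+5.8,1.8],3.083)"; python3 -m jog '255 4 0 0 0 0 0;255 4 0 0 0 0 0;255 4 0 0 0 0 0;255 4 0 0 0 0 0;255 4 0 0 0 0 0' ; python3 -c "
from h import *
go([526-100*.9983,280.1+5.8,1.8],3.083);snap('side','s5',(200,170,340,300),5)"
```

```text
clock: 5.48
eef_pos: [450.8, 284.4, 2.3]
tcp_rot: [3.141, 0.001, 3.083]
contact_force: [0.3, -0.7, -0.7]
opening: 0.311
pos [450.8 284.4   2.3] rpy [3.141e+00 1.000e-03 3.083e+00] shift [24.7  0.1  0.5] rv [0.02 0.05 0.02] rows>= 0.59
clock: 5.9
eef_pos: [428.1, 285.7, 2.3]
tcp_rot: [3.142, 0.0, 3.083]
contact_force: [1.2, -0.5, 0.7]
opening: 0.313
pos [428.1 285.7   2.3] rpy [3.142 0.    3.083] shift [2.  0.1 0.5] rv [0.   0.01 0.02] rows>= 0.05
```

View pics/s5.png

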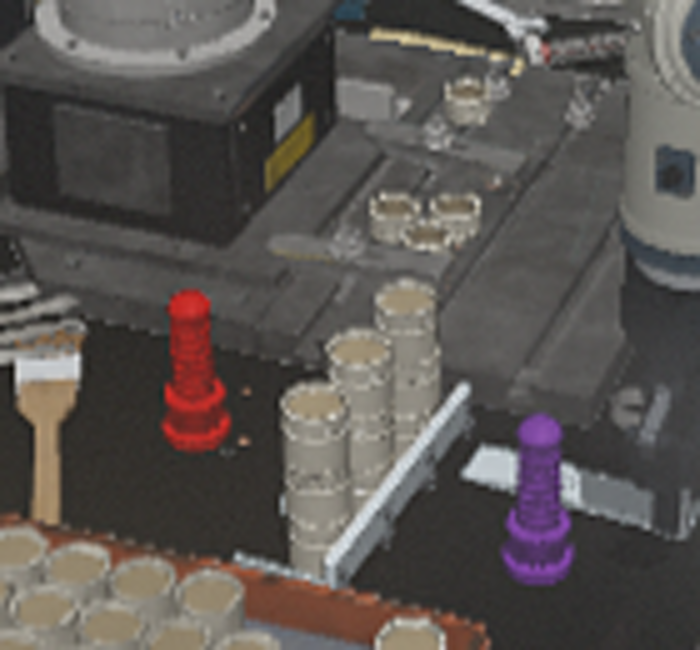

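The plate at (480–680, 465–520) is clear of the fence and all three stacks still stand. I'll lift it and carry it to a spot where the wrist camera sees the nest and the stamp.

```bash
python3 -m jog '255 8 0 0 0 0 0;255 0 0 -10 0 0 0;255 0 0 -35 0 0 0;255 0 0 -40 0 0 0;255 0 0 -40 0 0 0'; python3 -m jog '255 0 -10 -40 0 0 0;255 0 -30 -30 0 0 -2;255 0 -38 -5 0 0 0;255 0 -38 0 0 0 0;255 0 -38 0 0 0 0';  python3 -c "
from h import *
go([430,-120,200],np.pi)"
```

```text
clock: 6.37
eef_pos: [411.0, 281.9, 124.0]
tcp_rot: [-3.129, -0.017, 3.084]
contact_force: [1.2, 1.3, -0.1]
opening: 0.312
clock: 6.78
eef_pos: [410.3, 133.0, 214.0]
tcp_rot: [-3.138, -0.003, 3.129]
contact_force: [1.3, -1.1, -0.6]
opening: 0.312
pos [410.3 133.  214. ] rpy [-3.138e+00 -3.000e-03  3.129e+00] shift [ -22.9 -252.7   14.8] rv [-0.19 -0.18 -0.7 ] rows>= 6.09
```

```bash
python3 -m jog '255 -4 -40 0 0 0 -0.7;255 -4 -40 0 0 0 0;255 -4 -40 0 0 0 0;255 -4 -40 0 0 0 0;255 -4 -36 4 0 0 0'; python3 -m jog '255 -3 -30 5 0 0 0;255 0 -5 0 0 0 0;255 0 0 0 0 0 0;255 0 0 0 0 0 0';  python3 -c "
from h import *
go([430,-120,200],np.pi); snap('wrist','w6'); go([430,-120,200],np.pi)"
```

```text
clock: 7.2
eef_pos: [425.9, -71.3, 215.5]
tcp_rot: [-3.138, 0.001, -3.137]
contact_force: [0.4, 1.9, -1.2]
opening: 0.31
clock: 7.53
eef_pos: [426.8, -113.9, 211.9]
tcp_rot: [-3.137, 0.001, 3.138]
contact_force: [-0.9, 0.7, -0.2]
opening: 0.315
pos [ 426.8 -113.9  211.9] rpy [-3.137e+00  1.000e-03  3.138e+00] shift [-3.2 -6.1 11.9] rv [-0.25  0.04 -0.2 ] rows>= 0.33
pos [ 426.8 -113.4  211.9] rpy [-3.137e+00  1.000e-03  3.139e+00] shift [-3.2 -6.5 11.9] rv [-0.25  0.04 -0.16] rows>= 0.34
```

View pics/w6.png

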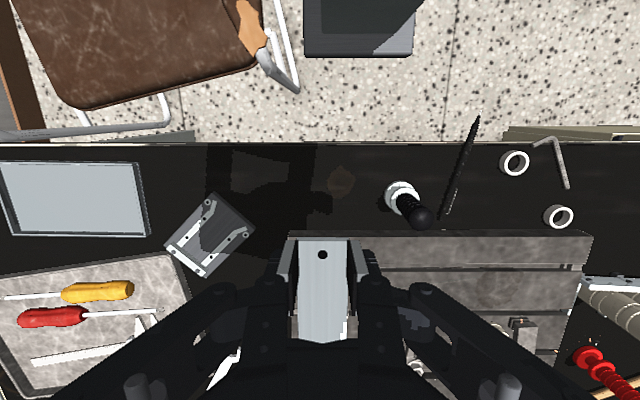

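```bash
python3 -c "
import cv2
im=cv2.imread('pics/w6_full.png')
cv2.imwrite('pics/w6c.png',cv2.resize(im[180:290,155:275],None,fx=6,fy=6,interpolation=cv2.INTER_CUBIC)[:600])"
```

```text
(no output)
```

View pics/w6c.png

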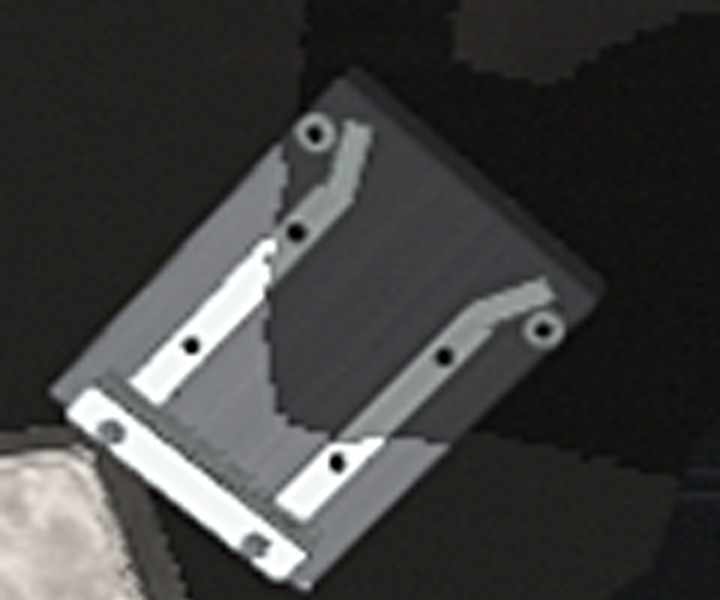

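```bash
python3 -c "
from h import *
ci=np.load('pics/w6.npy',allow_pickle=True).item()
q=lambda x,y,z:pl(ci,155+x/6,180+y/6,z).round(1)
for n,x,y,z in [('front1',345,80,12),('front2',603,295,12),('rearA',55,390,12),('rearB',308,587,12),('g1a',353,200,16),('g1b',165,405,16),('g2a',470,318,16),('g2b',277,500,16),('stopA',100,390,22),('stopB',305,550,22)]: print(n,q(x,y,z))
f=(q(345,80,12)+q(603,295,12))/2; rr=(q(55,390,12)+q(308,587,12))/2
d=rr-f; print('mid front',f,'rear',rr,'yaw',np.arctan2(d[1],d[0]),np.linalg.norm(d))
a=q(353,200,16)-q(165,405,16);b=q(470,318,16)-q(277,500,16);print(np.arctan2(-a[1],-a[0]),np.arctan2(-b[1],-b[0]))
s=q(598,298,12)-q(345,85,12);print('front edge normal',np.arctan2(s[1],s[0])-np.pi/2, np.linalg.norm(s))
# stamp: 
print('stamp foot',pl(ci,400,190,9),'top',pl(ci,418,215,90))
"
```

```text
front1 [ 448.8 -256.9   12. ]
front2 [ 498.9 -205.2   12. ]
rearA [ 522.2 -332.3   12. ]
rearB [ 573.9 -281.1   12. ]
g1a [ 474.7 -256.8   16. ]
g1b [ 524.  -305.4   16. ]
g2a [ 502.7 -234.2   16. ]
g2b [ 548.3 -283.3   16. ]
stopA [ 517.3 -315.9   22. ]
stopB [ 557.7 -275.6   22. ]
mid front [ 473.85 -231.05   12.  ] rear [ 548.05 -306.7    12.  ] yaw -0.7950742044202194 105.96491164531777
-0.7782481320259327 -0.822340166476662
front edge normal -0.776425323454145 70.92566531235364
stamp foot [445.68786115 -15.20495029   9.        ] top [449.81454724 -17.70556757  90.        ]
```

```bash
python3 -m jog '255 5 -5 5 0 0 7;255 5 -5 5 0 0 7;255 5 -4 5 0 0 7;255 0 0 5 0 0 7;255 0 0 5 0 0 7'; python3 -c "
from h import *
go([390.6,-146.3,100],2.347)"
```

```text
clock: 8.0
eef_pos: [410.1, -119.0, 188.1]
tcp_rot: [-3.141, 0.004, 2.518]
contact_force: [0.6, -0.1, -0.2]
opening: 0.313
pos [ 410.1 -119.   188.1] rpy [-3.141  0.004  2.518] shift [  0.2 -33.5  88.1] rv [-0.04  0.23  9.78] rows>= 2.26
```

```bash
python3 -m jog '255 0 -11 28 0 0.2 5;255 0 -11 28 0 0 4.8;255 0 -11 28 0 0 0;255 0 0 4 0 0 0;255 0 0 0 0 0 0'; python3 -c "
from h import *
go([390.6,-146.3,40],2.347); snap('side','s7',(330,140,480,260),5);snap('wrist','w7')"
```

```text
clock: 8.42
eef_pos: [390.1, -137.3, 99.5]
tcp_rot: [3.139, 0.003, 2.339]
contact_force: [0.7, 0.0, -0.2]
opening: 0.313
pos [ 390.1 -137.3   99.5] rpy [3.139e+00 3.000e-03 2.339e+00] shift [-6.6 -6.  59.5] rv [ 0.15  0.15 -0.43] rows>= 1.44
```

View pics/s7.png

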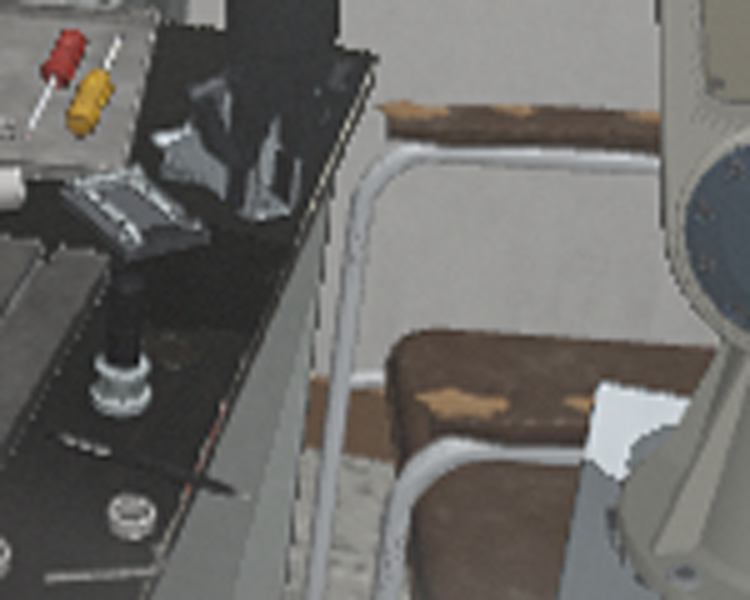

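View pics/w7.png

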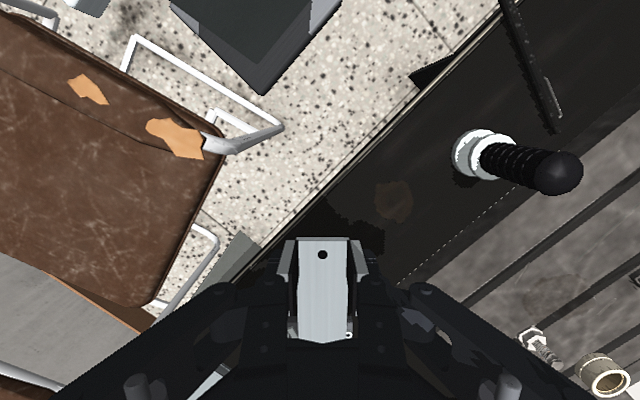

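```bash
python3 -m jog '255 -3 -4 18 0 0 -0.4;255 -3 -3 18 0 0 0;255 0 -1 18 0 0 0;255 0 0 4 0 0 0;255 0 0 0 0 0 0'; python3 -c "
from h import *
go([390.6,-146.3,16],2.347)"
```

```text
clock: 8.93
eef_pos: [399.3, -147.6, 49.0]
tcp_rot: [3.131, 0.018, 2.354]
contact_force: [0.1, -1.3, -0.5]
opening: 0.311
pos [ 399.3 -147.6   49. ] rpy [3.131 0.018 2.354] shift [ 7.6 -5.6 32.8] rv [0.6  1.04 0.39] rows>= 0.82
```

```bash
python3 -m jog '255 7 -5 3 0.6 1 0.4;255 0 0 0 0 0 0;255 0 0 0 0 0 0'; python3 -c "
from h import *
go([390.6,-146.3,16],2.347)"
```

```text
clock: 9.18
eef_pos: [392.7, -145.9, 48.8]
tcp_rot: [3.141, 0.003, 2.348]
contact_force: [0.2, 0.5, -0.9]
opening: 0.315
pos [ 392.7 -145.9   48.8] rpy [3.141e+00 3.000e-03 2.348e+00] shift [ 1.3 -1.8 32.8] rv [0.05 0.16 0.04] rows>= 0.79
```

```bash
python3 -m jog '255 2 -2 8 0 0.3 0;255 0 0 8 0 0.3 0;255 0 0 7 0 0 0;255 0 0 0 0 0 0'; python3 -c "
from h import *
go([390.6,-146.3,16],2.347)"
```

```text
clock: 9.52
eef_pos: [391.1, -146.3, 25.8]
tcp_rot: [3.139, -0.005, 2.348]
contact_force: [-0.6, 0.1, -0.6]
opening: 0.31
pos [ 391.1 -146.3   25.8] rpy [ 3.139 -0.005  2.348] shift [ 0.3 -0.4  9.8] rv [ 0.16 -0.27  0.05] rows>= 0.23
```

```bash
python3 -m jog '255 0.5 -0.5 5 0.1 -0.3 0;255 0 0 3 0 0 0;255 0 0 0 0 0 0'; python3 -c "
from h import *
go([390.6,-146.3,16],2.347); snap('top','t8',(360,180,480,275),6);snap('side','s8',(330,140,410,200),8)"
```

```text
clock: 9.77
eef_pos: [389.8, -146.2, 16.0]
tcp_rot: [3.142, -0.001, 2.348]
contact_force: [0.6, 1.4, -1.2]
opening: 0.317
pos [ 389.8 -146.2   16. ] rpy [ 3.142e+00 -1.000e-03  2.348e+00] shift [-0.7  0.5  0. ] rv [ 0.   -0.04  0.03] rows>= 0.02
```

View pics/t8.png

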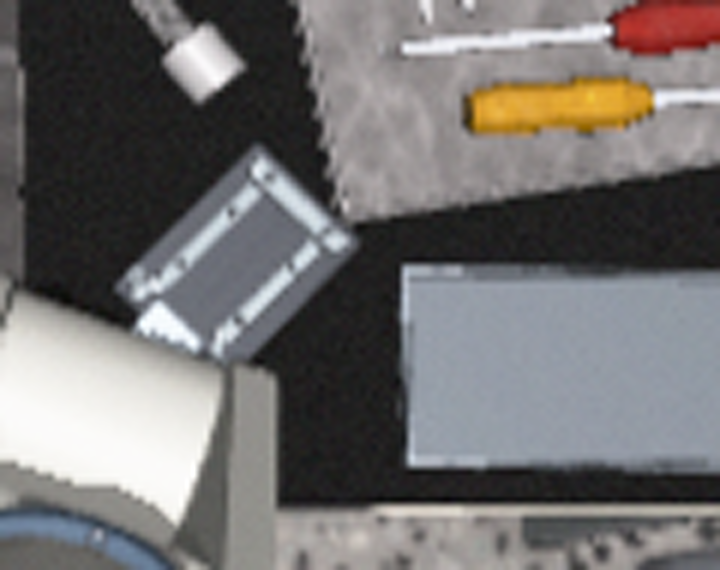

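View pics/s8.png

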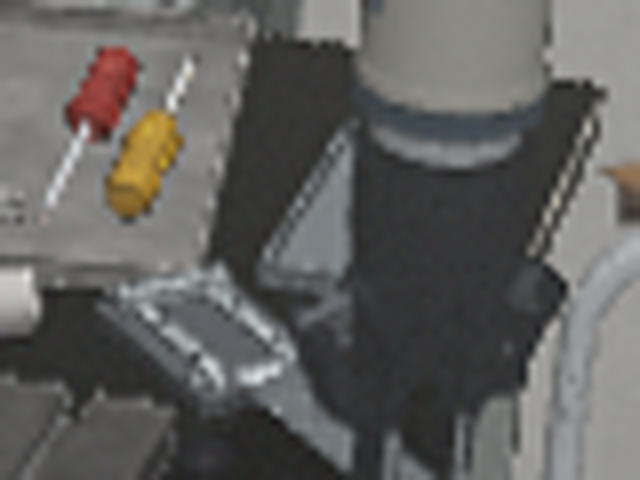

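The plate's head lies at the mouth between the guides (165,330 in the crop). Sliding in.

```bash
python3 -m jog '255 -5 0.3 0.5 0 0 0;255 -6 0 0 0 0 0;255 -6 0 0 0 0 0;255 0 0 0 0 0 0'; python3 -c "
from h import *
go([445.2,-202,15],2.347)"
```

```text
clock: 10.2
eef_pos: [404.0, -159.5, 16.5]
tcp_rot: [3.141, 0.001, 2.348]
contact_force: [0.5, -0.1, 0.1]
opening: 0.308
pos [ 404.  -159.5   16.5] rpy [3.141e+00 1.000e-03 2.348e+00] shift [-59.2  -0.4   1.6] rv [0.05 0.05 0.06] rows>= 1.42
```

```bash
python3 -m jog '255 -6 0 1 0 0 0;255 -6 0 0.5 0 0 0;255 -6 0 0 0 0 0;255 -6 0 0 0 0 0;255 0 0 0 0 0 0'; python3 -c "
from h import *
go([445.2,-202,15],2.347)"
```

```text
clock: 10.62
eef_pos: [423.7, -179.3, 15.3]
tcp_rot: [3.14, 0.003, 2.348]
contact_force: [-0.3, 0.2, -0.4]
opening: 0.312
pos [ 423.7 -179.3   15.3] rpy [3.140e+00 3.000e-03 2.348e+00] shift [-31.2  -0.6   0.3] rv [0.08 0.15 0.03] rows>= 0.75
```

```bash
python3 -m jog '255 -6 -0.4 0.5 0 0.1 0;255 -6 0 0 0 0 0;255 -6 0 0 0 0 0;255 -4 0 0 0 0 0;255 0 0 0 0 0 0'; python3 -c "
from h import *
go([445.2,-202,15],2.347);snap('top','t9',(360,180,480,275),6)"
```

```text
clock: 11.03
eef_pos: [440.4, -197.2, 14.6]
tcp_rot: [3.14, 0.0, 2.347]
contact_force: [-0.3, 0.2, -0.1]
opening: 0.31
pos [ 440.4 -197.2   14.6] rpy [3.14  0.    2.347] shift [-6.8  0.  -0.4] rv [0.07 0.02 0.02] rows>= 0.16
```

View pics/t9.png

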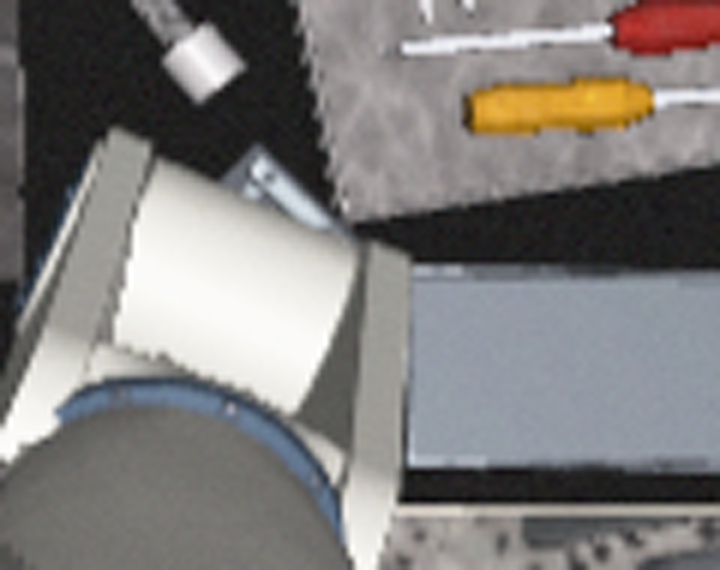

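```bash
python3 -m jog '255 -3 0 0 0 0 0;255 -3 0 0 0 0 0;255 0 0 0 0 0 0'; python3 -m jog '255 -2 0 0 0 0 0;255 -2 0 0 0 0 0;255 0 0 0 0 0 0';python3 -c "
from h import *
go([445.2,-202,15],2.347)"
```

```text
clock: 11.33
eef_pos: [444.1, -201.2, 14.5]
tcp_rot: [3.141, -0.001, 2.347]
contact_force: [-0.7, -0.7, 0.4]
opening: 0.311
clock: 11.58
eef_pos: [444.9, -202.4, 14.2]
tcp_rot: [3.142, -0.006, 2.347]
contact_force: [0.9, -1.4, 1.3]
opening: 0.313
pos [ 444.9 -202.4   14.2] rpy [ 3.142 -0.006  2.347] shift [ 0.1  0.5 -0.8] rv [ 0.01 -0.35 -0.01] rows>= 0.05
```

```bash
python3 -m jog '255 -3 0 0 0 -0.2 0'; python3 -m jog '255 -3 0 0 0 0 0';python3 -m jog '255 -3 0 0 0 0 0'; python3 -c "
from h import *
go([445.2,-202,15],2.347)"
```

```text
clock: 11.67
eef_pos: [445.0, -202.9, 14.0]
tcp_rot: [-3.141, -0.008, 2.346]
contact_force: [-7.1, 16.5, 13.0]
opening: 0.311
clock: 11.75
eef_pos: [444.9, -202.9, 13.8]
tcp_rot: [-3.14, -0.013, 2.346]
contact_force: [-3.9, 15.6, 14.3]
opening: 0.316
clock: 11.83
eef_pos: [444.9, -202.8, 13.8]
tcp_rot: [-3.14, -0.019, 2.345]
contact_force: [-4.8, 13.7, 14.8]
opening: 0.312
pos [ 444.9 -202.8   13.8] rpy [-3.14  -0.019  2.345] shift [ 0.4  0.8 -1.2] rv [-0.12 -1.09 -0.12] rows>= 0.15
```

```bash
python3 -m jog '255 0 0 -0.6 0 -0.6 0;255 0 0 0 0 -0.4 0;255 0 0 0 0 0 0'; python3 -c "
from h import *
go([445.2,-202,15],2.347)"
```

```text
clock: 12.08
eef_pos: [444.7, -202.2, 14.6]
tcp_rot: [-3.139, -0.002, 2.346]
contact_force: [-0.1, 0.4, -0.5]
opening: 0.314
pos [ 444.7 -202.2   14.6] rpy [-3.139e+00 -2.000e-03  2.346e+00] shift [-0.2  0.5 -0.4] rv [-0.12 -0.1  -0.08] rows>= 0.03
```

Forces have relaxed with the plate home. I'll open gently, then look.

```bash
python3 -m jog '150 0 0 0 0 0 0;120 0 0 0 0 0 0;110 0 0 0 0 0 0;110 0 0 0 0 0 0'; python3 -c "
from h import *
go([445.2,-202,15],2.347);snap('wrist','w10')"
```

```text
clock: 12.42
eef_pos: [445.5, -203.0, 14.7]
tcp_rot: [-3.14, -0.0, 2.346]
contact_force: [-0.3, -0.1, 0.1]
opening: 0.571
pos [ 445.5 -203.    14.7] rpy [-3.14  -0.     2.346] shift [ 1.   0.5 -0.3] rv [-0.1  -0.   -0.07] rows>= 0.03
```

View pics/w10.png

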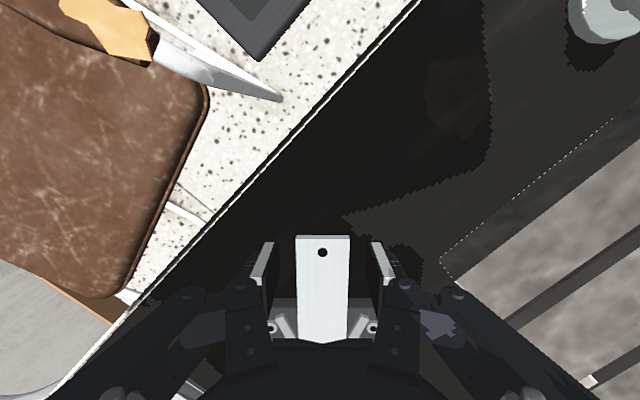

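```bash
python3 -m jog '110 0 0 -10 0 0 0;90 0 0 -40 0 0 0;60 0 0 -40 0 0 0;60 0 0 -40 0 0 0;60 0 0 -35 0 0 0'; python3 -c "
from h import *
go([427,-114,200],np.pi)"
```

```text
clock: 12.88
eef_pos: [440.6, -200.8, 180.4]
tcp_rot: [-3.134, -0.016, 2.345]
contact_force: [-0.7, -1.0, 0.2]
opening: 0.762
pos [ 440.6 -200.8  180.4] rpy [-3.134 -0.016  2.345] shift [ 71.9  50.8 -18.9] rv [ -0.07  -1.03 -45.62] rows>= 6.37
```

```bash
python3 -m jog '60 12 10 -4 0 -0.5 -7;60 15 6 -4 0 -0.5 -7;60 16 4 -4 0 0 -7;60 16 2 -4 0 0 -7;60 16 0 -3 0 0 -7'; python3 -m jog '60 6 0 0 0 0 -7;60 0 0 0 0 0 -3;60 0 0 0 0 0 0;60 0 0 0 0 0 0'; python3 -c "
from h import *
go([427,-114,200],np.pi);snap('wrist','w11')"
```

```text
clock: 13.3
eef_pos: [396.5, -147.6, 213.2]
tcp_rot: [-3.131, 0.02, 2.969]
contact_force: [-1.4, 0.6, 0.8]
opening: 0.763
clock: 13.63
eef_pos: [387.0, -144.9, 216.7]
tcp_rot: [-3.127, 0.02, -3.129]
contact_force: [-0.2, -0.3, -0.4]
opening: 0.765
pos [ 387.  -144.9  216.7] rpy [-3.127  0.02  -3.129] shift [-40.1  30.7  17. ] rv [-0.84  1.15  0.74] rows>= 1.28
```

View pics/w11.png

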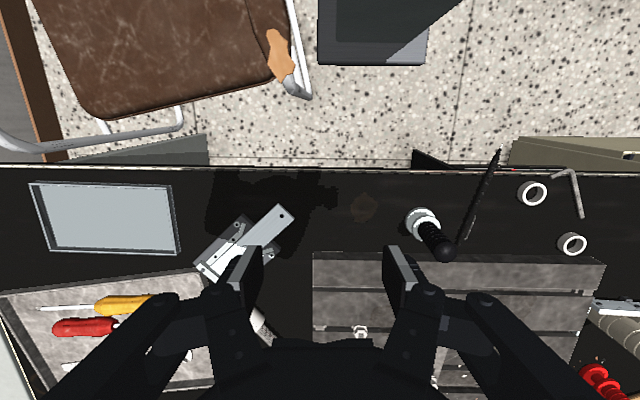

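```bash
python3 -m jog '60 -18 28 5 -0.8 1 0.7;60 -18 28 5 0 0 0;60 -4 20 5 0 0 0;60 0 8 0 0 0 0;60 0 0 0 0 0 0'; python3 -c "
from h import *
go([447,-16,150],np.pi);snap('wrist','w12',(130,150,500,350),2)"
```

```text
clock: 14.1
eef_pos: [430.1, -59.7, 202.3]
tcp_rot: [-3.14, 0.004, 3.127]
contact_force: [-0.2, -0.8, 0.9]
opening: 0.762
pos [430.1 -59.7 202.3] rpy [-3.14   0.004  3.127] shift [-16.   44.1  52.3] rv [-0.09  0.23 -0.85] rows>= 1.68
```

View pics/w12.png

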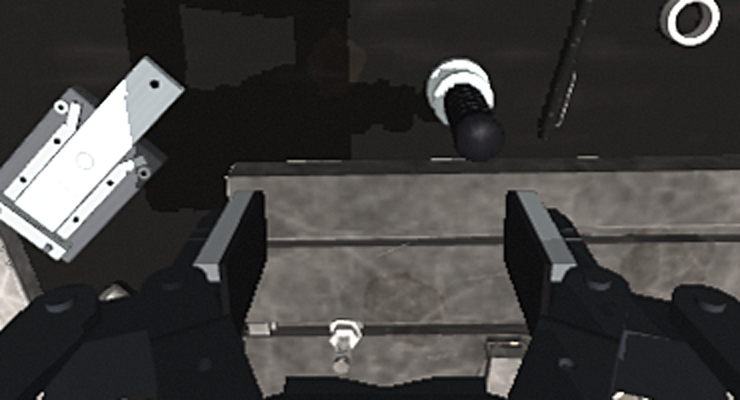

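```bash
python3 -c "
import cv2
im=cv2.imread('pics/w12_full.png')
cv2.imwrite('pics/w12c.png',cv2.resize(im[172:287,125:230],None,fx=7,fy=7,interpolation=cv2.INTER_CUBIC)[:600])
cv2.imwrite('pics/w12d.png',cv2.resize(im[170:240,325:400],None,fx=8,fy=8,interpolation=cv2.INTER_CUBIC)[:600])"
```

```text
(no output)
```

View pics/w12c.png

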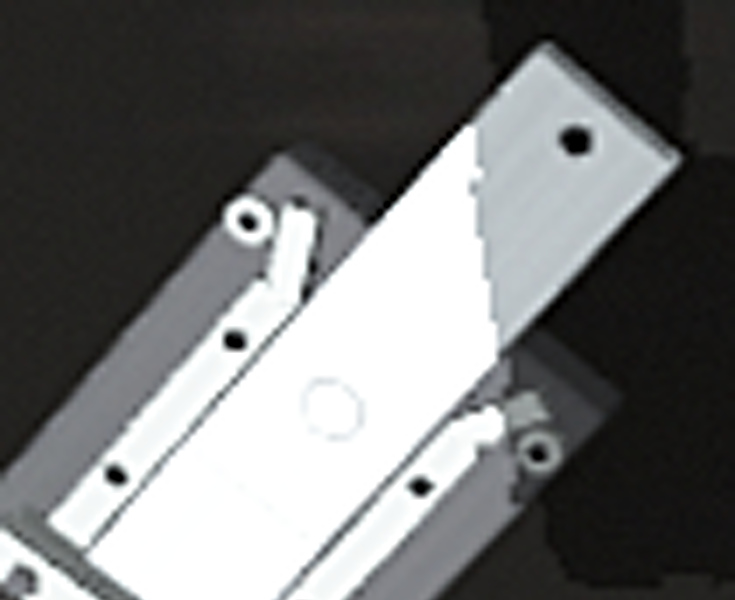

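View pics/w12d.png

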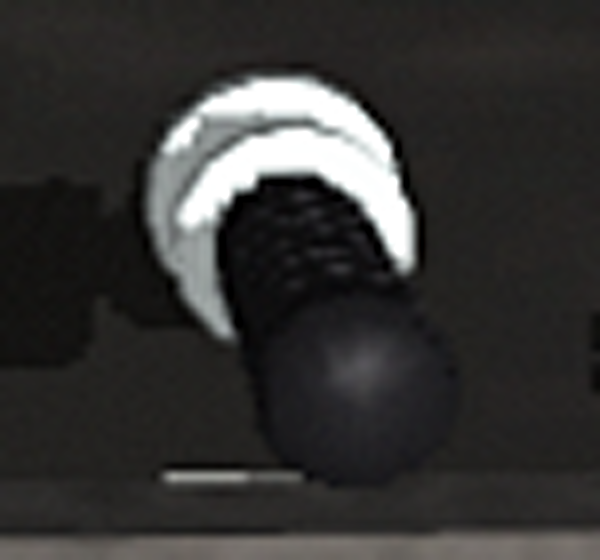

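```bash
python3 -c "
from h import *
ci=np.load('pics/w12.npy',allow_pickle=True).item()
q=lambda x,y,z:pl(ci,125+x/7,172+y/7,z)
ring=q(333,409,18);t=(q(545,45,18)+q(682,158,18))/2; f1=q(285,150,12);f2=q(620,400,12);f=(f1+f2)/2
yaw=-.795;d=np.array([np.cos(yaw),np.sin(yaw)]);n=np.array([-d[1],d[0]])
print('ring',ring,'tail',t,'front',f1,f2,f)
print('ring-tail along',(ring-t)[:2]@d,'ring-front',(ring-f)[:2]@d,(ring-f)[:2]@n,'tail-front',(t-f)[:2]@d)
e=q(682,158,18)-q(545,45,18);print('tail edge yaw',np.arctan2(e[1],e[0])-np.pi/2,np.linalg.norm(e))
print('stop end',q(30,510,22)) 
print('stamp foot',pl(ci,360.3,195.6,9),'dome',pl(ci,369.8,218.1,84.5))
"
```

```text
ring [ 495.42681796 -253.76457954   18.        ] tail [ 438.10223525 -194.33759917   18.        ] front [ 447.67562438 -256.93379658   12.        ] [ 496.93794984 -203.43693549   12.        ] [ 472.30678711 -230.18536604   12.        ]
ring-tail along 82.56629042932627 ring-front 33.02294774837601 -0.0076154457603543335 tail-front -49.54334268095026
tail edge yaw -0.7730261009872782 29.550705085193947
stop end [ 513.12614191 -310.95826941   22.        ]
stamp foot [454.82960588 -12.93727834   9.        ] dome [455.85857321 -12.99619684  84.5       ]
```

Ring at full px (172.6,230.4) gives about (495,-253) mm, which agrees with the grip geometry. The tail end is 49.5 mm in front of the nest edge, so the plate is home. The black stamp is near (361,196). I'm moving over it for a close look.

```bash
python3 -m jog '0 -8 15 12 0 0.2 -0.8;0 -8 15 12 0 0 0;0 -4 15 12 0 0 0;0 0 0 5 0 0 0;0 0 0 0 0 0 0'; python3 -c "
from h import *
go([455,-13,150],np.pi);snap('wrist','w13',(230,130,430,280),4)"
```

```text
clock: 14.57
eef_pos: [451.1, -19.1, 161.7]
tcp_rot: [-3.137, 0.003, 3.137]
contact_force: [-0.6, 0.5, -0.4]
opening: 0.998
pos [451.1 -19.1 161.7] rpy [-3.137e+00  3.000e-03  3.137e+00] shift [-3.8  6.1 11.7] rv [-0.25  0.17 -0.25] rows>= 0.33
```

View pics/w13.png

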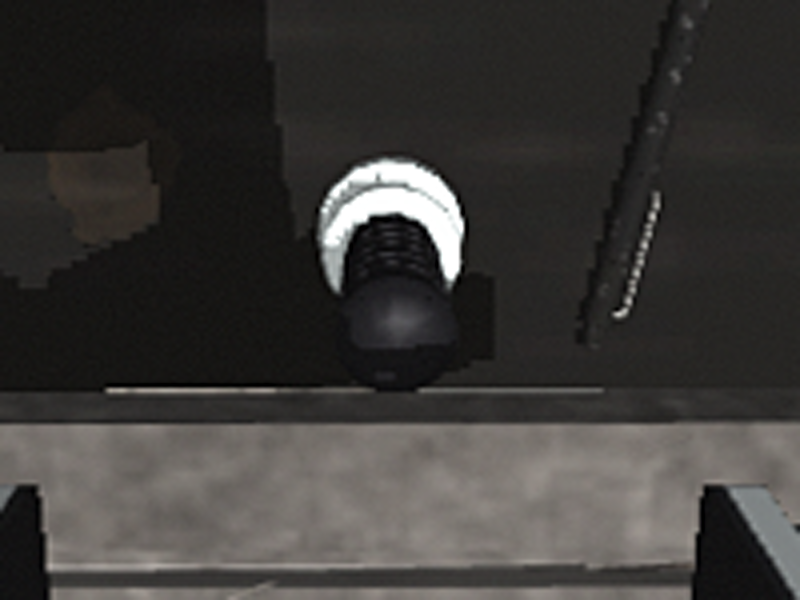

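```bash
python3 -c "
from h import *
ci=np.load('pics/w13.npy',allow_pickle=True).item()
for u,v,z in [(391,230,9),(391,255,31),(402,334,84.5)]: print(pl(ci,230+u/4,130+v/4,z))
print(proj(ci,(452,-16,9)),proj(ci,(452,-16,84.5)), proj(ci,(472,-16,4)),proj(ci,(432,-16,4)))
"
```

```text
[453.59123332 -14.31424188   9.        ]
[454.35491173 -14.61216173  31.        ]
[456.18627501 -13.00905815  84.5       ]
(np.float64(326.2202330722372), np.float64(186.1055884542331)) (np.float64(326.97058627224084), np.float64(208.83994227679833)) (np.float64(326.1829884830888), np.float64(201.9997460273646)) (np.float64(326.1825809443076), np.float64(167.2648664739509))
```

```bash
python3 -m jog '0 -3 4.5 14 -0.2 0.2 -0.2;0 0 0 18 0 0 0;0 0 0 18 0 0 0;0 0 0 5 0 0 0;0 0 0 0 0 0 0'; python3 -c "
from h import *
go([454.5,-14,36],np.pi)"
```

```text
clock: 15.03
eef_pos: [456.0, -20.2, 109.6]
tcp_rot: [-3.139, 0.006, 3.136]
contact_force: [-0.4, 1.0, 0.3]
opening: 0.997
pos [456.  -20.2 109.6] rpy [-3.139  0.006  3.136] shift [ 1.9  6.3 73.6] rv [-0.13  0.32 -0.32] rows>= 1.77
```

```bash
python3 -m jog '0 2 6.5 0 -0.1 0.3 -0.3;0 0 2 0 0 0 0;0 0 0 0 0 0 0'; python3 -c "
from h import *
go([454.5,-14,36],np.pi);snap('wrist','w14')"
```

```text
clock: 15.28
eef_pos: [454.4, -12.5, 111.9]
tcp_rot: [-3.141, 0.001, 3.139]
contact_force: [0.7, -0.3, 0.2]
opening: 0.997
pos [454.4 -12.5 111.9] rpy [-3.141e+00  1.000e-03  3.139e+00] shift [ 0.  -1.4 75.9] rv [-0.04  0.08 -0.13] rows>= 1.82
```

View pics/w14.png

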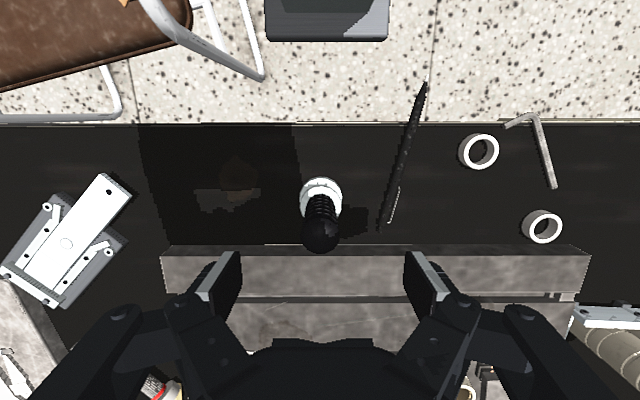

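```bash
python3 -c "
from h import *
ci=np.load('pics/w14.npy',allow_pickle=True).item()
im=cv2.imread('pics/w14_full.png')
cv2.imwrite('pics/w14c.png',cv2.resize(im[165:265,280:380],None,fx=6,fy=6,interpolation=cv2.INTER_CUBIC))
for u,v,z in [(321,232,84.5),(321,197,9)]: print(pl(ci,u,v,z))
"
```

```text
[454.21072265 -13.89728892  84.5       ]
[452.50998592 -14.3221308    9.        ]
```

View pics/w14c.png

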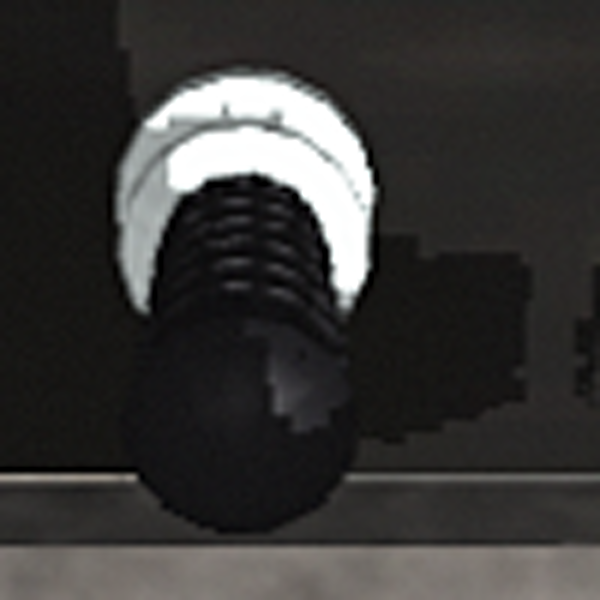

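```bash
python3 -m jog '0 0 -1 18 0 0 0;0 0 0 18 0 0 0;0 0 0 15 0 0 0;0 0 0 0 0 0 0'; python3 -c "
from h import *
go([454.3,-14,36],np.pi)"
```

```text
clock: 15.67
eef_pos: [458.4, -13.3, 63.4]
tcp_rot: [-3.141, 0.011, 3.141]
contact_force: [-0.3, -0.3, -0.7]
opening: 1.0
pos [458.4 -13.3  63.4] rpy [-3.141  0.011  3.141] shift [ 4.4 -0.7 27.4] rv [-0.06  0.62 -0.03] rows>= 0.66
```

```bash
python3 -m jog '0 4 -0.7 8 0 0.8 0;0 0 0 8 0 0.2 0;0 0 0 6 0 0 0;0 0 0 0 0 0 0'; python3 -c "
from h import *
go([454.3,-14,36],np.pi)"
```

```text
clock: 16.0
eef_pos: [455.6, -14.0, 41.8]
tcp_rot: [-3.14, -0.006, -3.141]
contact_force: [-1.0, 0.6, -0.8]
opening: 1.0
pos [455.6 -14.   41.8] rpy [-3.14  -0.006 -3.141] shift [ 1.3 -0.   5.8] rv [-0.07 -0.33  0.01] rows>= 0.14
```

```bash
python3 -m jog '0 1 0 4.5 0 -0.3 0;0 0 0 0 0 0 0;0 0 0 0 0 0 0'; python3 -c "
from h import *
go([454.3,-14,36],np.pi)"
```

```text
clock: 16.25
eef_pos: [455.0, -14.0, 37.2]
tcp_rot: [-3.14, 0.001, -3.141]
contact_force: [-0.4, 0.0, -0.2]
opening: 1.0
pos [455.  -14.   37.2] rpy [-3.140e+00  1.000e-03 -3.141e+00] shift [ 0.7 -0.   1.2] rv [-0.07  0.04  0.01] rows>= 0.03
```

```bash
python3 -m jog '100 0.5 0 0 0 0 0;140 0 0 0 0 0 0;165 0 0 0 0 0 0;180 0 0 0 0 0 0;255 0 0 0 0 0 0' 60; python3 -m jog '255 0 0 0 0 0 0;255 0 0 0 0 0 0;255 0 0 0 0 0 0'; python3 -c "
from h import *
go([454.3,-14,36],np.pi);snap('wrist','w15')"
```

```text
clock: 16.67
eef_pos: [454.9, -14.0, 38.1]
tcp_rot: [-3.14, 0.002, -3.141]
contact_force: [0.4, -0.5, -0.8]
opening: 0.3
clock: 16.92
eef_pos: [454.9, -14.1, 38.4]
tcp_rot: [-3.14, 0.002, -3.142]
contact_force: [-0.5, 0.6, 0.3]
opening: 0.268
pos [454.9 -14.1  38.4] rpy [-3.140e+00  2.000e-03 -3.142e+00] shift [0.6 0.1 2.4] rv [-0.08  0.14  0.  ] rows>= 0.06
```

View pics/w15.png

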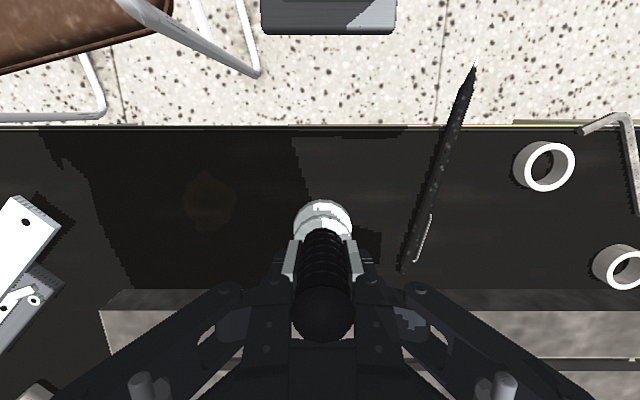

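```bash
python3 -c "
from h import *
ci=np.load('pics/w15.npy',allow_pickle=True).item()
im=cv2.imread('pics/w15_full.png')
cv2.imwrite('pics/w15c.png',cv2.resize(im[185:345,270:375],None,fx=3.7,fy=3.7,interpolation=cv2.INTER_CUBIC))
for u,v,z in [(322,228,9),(322.5,230,9),(323,314,84.5)]: print(pl(ci,u,v,z))
for p in [(454.9,-14,84.5),(454.9-20,-14,9),(454.9-20,-14,0),(454.9,6,9),(454.9,-34,9)]: print(proj(ci,p))
"
```

```text
[452.69785583 -14.84326067   9.        ]
[454.16342015 -14.50500303   9.        ]
[459.83544513 -14.19044902  84.5       ]
(np.float64(323.4660676223232), np.float64(304.2317857472812))
(np.float64(323.28339566541996), np.float64(202.94372326054733))
(np.float64(323.26556286606916), np.float64(198.87265564253852))
(np.float64(352.76977530781033), np.float64(231.0345421052955))
(np.float64(293.7349911463458), np.float64(230.9698285080486))
```

View pics/w15c.png

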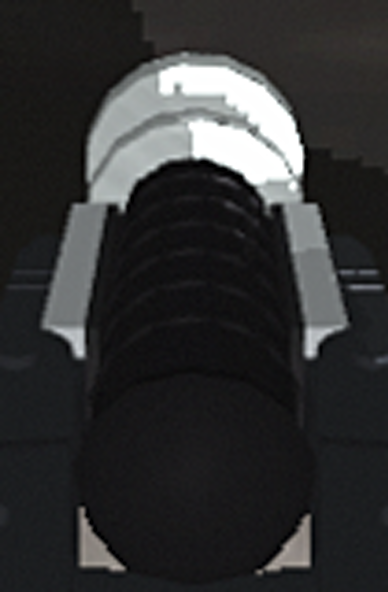

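```bash
python3 -m jog '255 0 0 -10 0 0 0;255 0 0 -25 0 0 0;255 0 0 -30 0 0 0;255 0 0 -15 0 0 0;255 0 0 0 0 0 0'; python3 -c "
from h import *
go([494.9,-253.3,110],np.pi)"
```

```text
clock: 17.38
eef_pos: [451.8, -13.8, 121.1]
tcp_rot: [-3.141, -0.005, -3.141]
contact_force: [0.8, -0.6, -2.9]
opening: 0.264
pos [451.8 -13.8 121.1] rpy [-3.141 -0.005 -3.141] shift [ -43.1 -239.5   11.1] rv [-0.06 -0.28  0.01] rows>= 5.84
```

```bash
python3 -m jog '255 -5 -25 0 0 -0.3 0;255 -7 -38 0 0 0 0;255 -7 -38 0 0 0 0;255 -7 -38 0 0 0 0;255 -7 -38 0 0 0 0'; python3 -c "
from h import *
go([494.9,-253.3,110],np.pi)"
```

```text
clock: 17.8
eef_pos: [483.7, -190.3, 120.6]
tcp_rot: [3.14, 0.0, -3.132]
contact_force: [1.5, 0.0, -3.9]
opening: 0.265
pos [ 483.7 -190.3  120.6] rpy [ 3.14   0.    -3.132] shift [-10.6 -63.2  10.5] rv [0.1  0.03 0.55] rows>= 1.56
```

```bash
python3 -m jog '255 -5 -25 4 0 0 0.5;255 -5 -25 3 0 0 0;255 0 -7 3 0 0 0;255 0 0 0 0 0 0;255 0 0 0 0 0 0'; python3 -c "
from h import *
go([494.9,-253.3,75],np.pi)"
```

```text
clock: 18.22
eef_pos: [493.1, -256.8, 106.2]
tcp_rot: [3.14, -0.001, 3.135]
contact_force: [-0.6, 0.2, -3.2]
opening: 0.267
pos [ 493.1 -256.8  106.2] rpy [ 3.140e+00 -1.000e-03  3.135e+00] shift [-1.9  3.5 31.2] rv [ 0.08 -0.07 -0.36] rows>= 0.76
```

```bash
python3 -m jog '255 -2 3 14 0 0 -0.3;255 0 0 13 0 0 0;255 0 0 0 0 0 0'; python3 -c "
from h import *
go([494.9,-253.3,65],np.pi)"
```

```text
clock: 18.47
eef_pos: [493.8, -250.2, 78.0]
tcp_rot: [3.139, -0.003, -3.141]
contact_force: [-0.7, -0.9, -3.5]
opening: 0.265
pos [ 493.8 -250.2   78. ] rpy [ 3.139e+00 -3.000e-03 -3.141e+00] shift [-1.2 -3.1 13. ] rv [ 0.17 -0.17  0.02] rows>= 0.32
```

```bash
python3 -m jog '255 -1 -3 8 0.1 -0.1 0;255 0 0 4 0 0 0;255 0 0 0 0 0 0'; python3 -c "
from h import *
go([494.9,-253.3,65],np.pi); snap('wrist','w16')"
```

```text
clock: 18.72
eef_pos: [494.4, -250.4, 65.5]
tcp_rot: [3.139, -0.002, -3.138]
contact_force: [-0.5, 0.4, -4.1]
opening: 0.267
pos [ 494.4 -250.4   65.5] rpy [ 3.139e+00 -2.000e-03 -3.138e+00] shift [-0.5 -2.9  0.5] rv [ 0.12 -0.14  0.18] rows>= 0.07
```

View pics/w16.png

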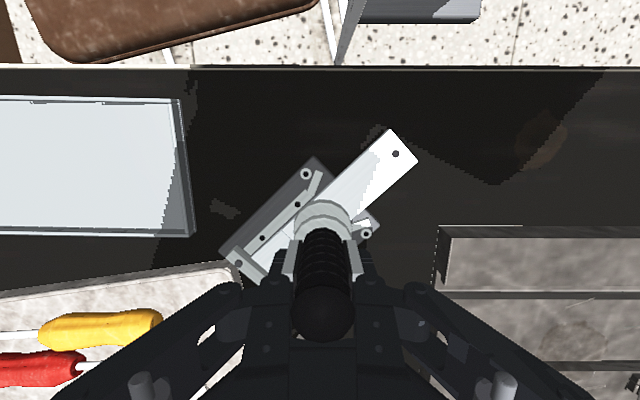

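```bash
python3 -c "
import cv2
im=cv2.imread('pics/w16_full.png')
cv2.imwrite('pics/w16c.png',cv2.resize(im[115:255,280:430],None,fx=5,fy=5,interpolation=cv2.INTER_CUBIC)[:600])"
```

```text
(no output)
```

View pics/w16c.png

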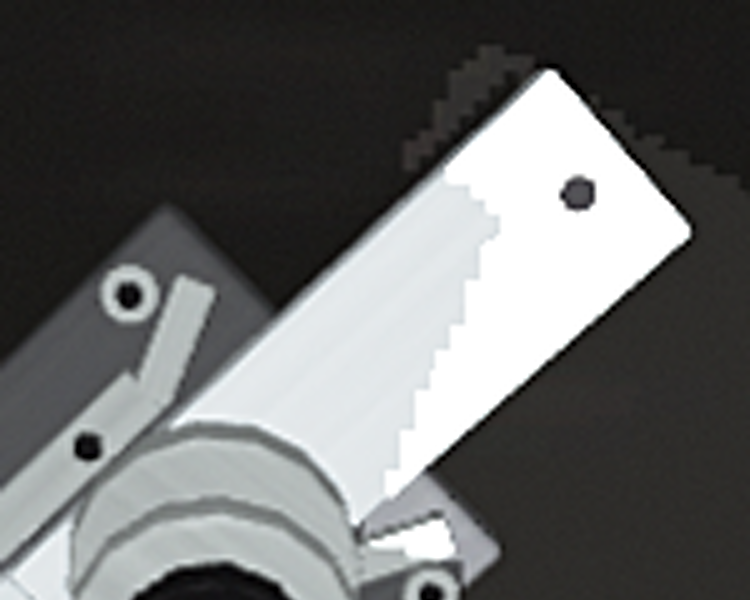

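```bash
python3 -c "
from h import *
ci=np.load('pics/w16.npy',allow_pickle=True).item()
q=lambda x,y,z:pl(ci,280+x/5,115+y/5,z)
a=q(550,68,18);b=q(692,232,18);t=(a+b)/2
e=b-a;print(a,b,t,np.linalg.norm(e),np.arctan2(e[1],e[0])-np.pi/2)
c1=q(440,172,18);l=c1-a;print('L edge yaw',np.arctan2(l[1],l[0]));c2=q(445,445,18);l=c2-b;print('R',np.arctan2(l[1],l[0]))
for yaw in(-.795,-.785): print(t[:2]+80*np.array([np.cos(yaw),np.sin(yaw)]))
"
```

```text
[ 427.67440306 -205.76846351   18.        ] [ 449.62027125 -184.43416904   18.        ] [ 438.64733715 -195.10131628   18.        ] 30.6067517270567 -0.7995278010723891
L edge yaw -0.7916664089810955
R -0.8081877343490209
[ 494.67011843 -252.21040467]
[ 495.23839868 -251.64733077]
```

```bash
python3 -m jog '255 0 -2.5 0 0.1 -0.1 0.1;255 0 0 0 0 0 0'; python3 -c "
from h import *
go([494.8,-252.8,57],np.pi)"
```

```text
clock: 18.93
eef_pos: [494.9, -253.0, 66.4]
tcp_rot: [-3.141, 0.0, -3.14]
contact_force: [-0.1, 0.1, -3.6]
opening: 0.263
pos [ 494.9 -253.    66.4] rpy [-3.141  0.    -3.14 ] shift [0.1 0.2 9.4] rv [-0.01  0.02  0.1 ] rows>= 0.23
```

Aligned over the ring. Lowering gently to contact, expected at TCP z of about 56.4.

```bash
python3 -m jog '255 0 0 4 0 0 0;255 0 0 3 0 0 0;255 0 0 0 0 0 0'; python3 -c "
from h import *
go([494.8,-252.8,57],np.pi)"
```

```text
clock: 19.18
eef_pos: [495.7, -253.7, 60.0]
tcp_rot: [-3.14, 0.002, -3.14]
contact_force: [0.5, 0.8, -3.5]
opening: 0.264
pos [ 495.7 -253.7   60. ] rpy [-3.14e+00  2.00e-03 -3.14e+00] shift [0.9 0.9 3. ] rv [-0.07  0.14  0.07] rows>= 0.08
```

```bash
python3 -m jog '255 0.8 1 1 0 0.1 0;255 0 0 1 0 0 0;255 0 0 0 0 0 0'; python3 -c "
from h import *
go([494.8,-252.8,57],np.pi)"; python3 -m jog '255 0 0 1.5 0 0 0;255 0 0 0 0 0 0'; python3 -c "
from h import *
go([494.8,-252.8,57],np.pi)"
```

```text
clock: 19.43
eef_pos: [494.7, -252.7, 57.7]
tcp_rot: [-3.14, 0.0, -3.141]
contact_force: [0.3, -0.2, -3.6]
opening: 0.265
pos [ 494.7 -252.7   57.7] rpy [-3.14   0.    -3.141] shift [-0.1 -0.1  0.7] rv [-0.07  0.02  0.05] rows>= 0.02
clock: 19.6
eef_pos: [494.8, -252.8, 56.3]
tcp_rot: [-3.14, 0.001, -3.141]
contact_force: [-1.4, 1.3, 1.1]
opening: 0.268
pos [ 494.8 -252.8   56.3] rpy [-3.140e+00  1.000e-03 -3.141e+00] shift [ 0.  -0.  -0.7] rv [-0.08  0.04  0.06] rows>= 0.02
```

```bash
python3 -m jog '255 0 0 2 0 0 0;255 0 0 2 0 0 0;255 0 0 0 0 0 0'; python3 -c "
from h import *
go([494.8,-252.8,48],np.pi)"
```

```text
clock: 19.85
eef_pos: [494.8, -252.8, 52.9]
tcp_rot: [-3.14, 0.001, -3.141]
contact_force: [-2.0, 0.3, 3.9]
opening: 0.263
pos [ 494.8 -252.8   52.9] rpy [-3.140e+00  1.000e-03 -3.141e+00] shift [0.  0.  4.9] rv [-0.08  0.04  0.05] rows>= 0.12
```

```bash
python3 -m jog '255 0 0 2 0 0 0;255 0 0 2 0 0 0;255 0 0 0.7 0 0 0'; python3 -c "
from h import *
go([494.8,-252.8,48],np.pi)"
```

```text
clock: 20.1
eef_pos: [494.9, -252.8, 49.2]
tcp_rot: [-3.14, 0.001, -3.141]
contact_force: [-2.4, 2.1, 7.6]
opening: 0.267
pos [ 494.9 -252.8   49.2] rpy [-3.140e+00  1.000e-03 -3.141e+00] shift [0.1 0.  1.2] rv [-0.08  0.05  0.05] rows>= 0.03
```

```bash
python3 -m jog '255 0 0 1.5 0 0 0;255 0 0 0 0 0 0'; python3 -m jog '255 0 0 0.4 0 0 0;255 0 0 0 0 0 0;255 0 0 0.3 0 0 0;255 0 0 0 0 0 0;255 0 0 0 0 0 0'; python3 -c "
from h import *
go([494.8,-252.8,48],np.pi)"
```

```text
clock: 20.27
eef_pos: [494.9, -252.8, 48.5]
tcp_rot: [-3.14, 0.001, -3.141]
contact_force: [-2.7, 1.9, 8.2]
opening: 0.269
clock: 20.68
eef_pos: [494.9, -252.8, 50.2]
tcp_rot: [-3.14, 0.001, -3.141]
contact_force: [-2.4, 1.5, 6.3]
opening: 0.26
pos [ 494.9 -252.8   50.2] rpy [-3.140e+00  1.000e-03 -3.141e+00] shift [0.1 0.  2.2] rv [-0.07  0.05  0.05] rows>= 0.05
```

```bash
python3 -m jog '255 0 0 2 0 0 0;255 0 0 1.5 0 0 0'; python3 -m jog '255 0 0 1 0 0 0';  python3 -m jog '255 0 0 1 0 0 0'; python3 -m jog '255 0 0 1 0 0 0'
```

```text
clock: 20.85
eef_pos: [494.9, -252.9, 47.8]
tcp_rot: [-3.14, 0.001, -3.141]
contact_force: [-3.1, 1.7, 8.7]
opening: 0.267
clock: 20.93
eef_pos: [494.9, -252.8, 47.3]
tcp_rot: [-3.14, 0.001, -3.141]
contact_force: [-4.3, 1.5, 10.0]
opening: 0.266
clock: 21.02
eef_pos: [494.9, -252.8, 46.9]
tcp_rot: [-3.14, 0.001, -3.141]
contact_force: [-3.6, 2.2, 9.9]
opening: 0.265
clock: 21.1
eef_pos: [494.9, -252.8, 46.5]
tcp_rot: [-3.14, 0.001, -3.141]
contact_force: [-4.6, 1.7, 10.3]
opening: 0.262
```

```bash
python3 -m jog '255 0 0 0.5 0 0 0'; python3 -m jog '255 0 0 0.5 0 0 0'; python3 -m jog '255 0 0 0.5 0 0 0'; python3 -m jog '255 0 0 -3 0 0 0;255 0 0 -4 0 0 0;255 0 0 -5 0 0 0;255 0 0 -6 0 0 0;255 0 0 -10 0 0 0'
```

```text
clock: 21.18
eef_pos: [494.9, -252.8, 46.5]
tcp_rot: [-3.14, 0.001, -3.141]
contact_force: [-4.1, 1.9, 10.0]
opening: 0.26
clock: 21.27
eef_pos: [494.9, -252.9, 46.7]
tcp_rot: [-3.14, 0.001, -3.141]
contact_force: [-3.9, 1.6, 9.8]
opening: 0.269
clock: 21.35
eef_pos: [494.9, -252.8, 46.8]
tcp_rot: [-3.14, 0.001, -3.141]
contact_force: [-3.2, 0.4, 10.2]
opening: 0.267
clock: 21.77
eef_pos: [494.1, -252.4, 75.1]
tcp_rot: [-3.141, -0.001, -3.141]
contact_force: [0.3, -0.0, -3.8]
opening: 0.261
```

```bash
python3 -m jog '255 0 0 -20 0 0 0;255 4 30 -15 0 0 0;255 7 38 0 0 0 0;255 7 38 0 0 0 0;255 7 38 0 0 0 0'; python3 -c "
from h import *
go([452,-60,110],np.pi); snap('wrist','w17',(100,120,420,360),2.4)"
```

```text
clock: 22.18
eef_pos: [473.3, -111.6, 115.9]
tcp_rot: [-3.136, 0.01, 3.134]
contact_force: [0.6, 1.3, -3.6]
opening: 0.268
pos [ 473.3 -111.6  115.9] rpy [-3.136  0.01   3.134] shift [21.8 51.5  5.4] rv [-0.3   0.55 -0.42] rows>= 1.35
```

View pics/w17.png

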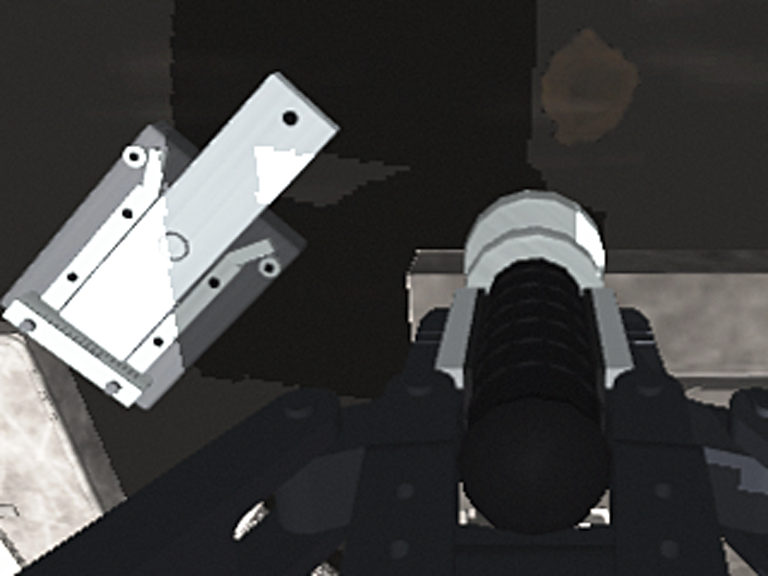

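```bash
python3 -c "
from h import *
ci=np.load('pics/w17.npy',allow_pickle=True).item()
q=lambda x,y,z:pl(ci,100+x/2.4,120+y/2.4,z)
ring=q(176,247,18);t=(q(277,72,18)+q(339,130,18))/2; f=(q(150,122,12)+q(306,243,12))/2; s=(q(24,300,22)+q(150,388,22))/2
yaw=-.795;d=np.array([np.cos(yaw),np.sin(yaw)]);n=np.array([-d[1],d[0]])
print(ring,t,f,'ring-front',(ring-f)[:2]@d,(ring-f)[:2]@n,'tail-front',(t-f)[:2]@d,'stop-tail',(s-t)[:2]@d)
"
```

```text
[ 495.43125844 -252.90057475   18.        ] [ 438.38965174 -194.50482321   18.        ] [ 471.67243243 -230.68512224   12.        ] ring-front 32.496746927293565 1.4034182183742114 tail-front -49.135222988944165 stop-tail 139.46532016555005
```

Ring at crop (176,247) gives (495.4,-252.9) mm; the stamp was pressed at (494.9,-252.8). Stop-to-tail measures 139.5 mm, so the plate is still home. Next I'll stand the stamp back on the desk.

```bash
python3 -m jog '255 8 32 0 -0.3 0.5 -0.4;255 8 32 0 0 0 0;255 4 24 0 0 0 0;255 0 4 5 0 0 0;255 0 0 0 0 0 0'; python3 -c "
from h import *
go([452,-18,60],np.pi)"
```

```text
clock: 22.65
eef_pos: [449.6, -7.2, 113.2]
tcp_rot: [3.138, 0.001, -3.137]
contact_force: [-0.6, -0.1, -2.9]
opening: 0.267
pos [449.6  -7.2 113.2] rpy [ 3.138e+00  1.000e-03 -3.137e+00] shift [ -2.4 -11.   53.2] rv [0.2  0.04 0.26] rows>= 1.3
```

```bash
python3 -m jog '255 0 -4 18 0 0 0;255 0 -2 18 0 0 0;255 0 0 14 0 0.2 0;255 0 0 0 0 0 0;255 0 0 0 0 0 0'; python3 -c "
from h import *
go([452,-12,38.5],np.pi)"
```

```text
clock: 23.07
eef_pos: [453.0, -15.4, 64.1]
tcp_rot: [3.139, 0.003, -3.135]
contact_force: [-0.0, -0.2, -3.3]
opening: 0.26
pos [453.  -15.4  64.1] rpy [ 3.139e+00  3.000e-03 -3.135e+00] shift [ 1.   3.4 25.6] rv [0.14 0.14 0.35] rows>= 0.62
```

```bash
python3 -m jog '255 0 0 8 0.1 0.2 0.3;255 0 0 8 0 0.1 0;255 0 0 4 0 0 0;255 0 0 0 0 0 0;255 0 0 0 0 0 0'; python3 -c "
from h import *
go([452,-12,38.5],np.pi)"
```

```text
clock: 23.48
eef_pos: [455.1, -16.9, 44.5]
tcp_rot: [3.141, 0.0, 3.14]
contact_force: [0.0, -0.1, -1.8]
opening: 0.268
pos [455.1 -16.9  44.5] rpy [3.141 0.    3.14 ] shift [3.1 4.9 6. ] rv [ 0.01  0.02 -0.08] rows>= 0.2
```

```bash
python3 -m jog '255 0 0 3 0 0 0;255 0 0 1.5 0 0 0;255 0 0 0 0 0 0'; python3 -m jog '255 0 0 1.5 0 0 0;255 0 0 0 0 0 0'; python3 -c "
from h import *
go([455,-17,38.5],np.pi)"
```

```text
clock: 23.73
eef_pos: [455.5, -16.9, 40.0]
tcp_rot: [3.142, 0.001, 3.141]
contact_force: [1.0, -0.2, -3.8]
opening: 0.261
clock: 23.9
eef_pos: [455.7, -16.8, 38.6]
tcp_rot: [3.142, 0.002, 3.141]
contact_force: [0.3, -0.1, -3.2]
opening: 0.265
pos [455.7 -16.8  38.6] rpy [3.142e+00 2.000e-03 3.141e+00] shift [ 0.7 -0.2  0.1] rv [ 0.    0.09 -0.05] rows>= 0.02
```

```bash
python3 -m jog '255 0 0 1 0 0 0;255 0 0 0 0 0 0'; python3 -m jog '190 0 0 0 0 0 0;170 0 0 0 0 0 0;150 0 0 0 0 0 0;100 0 0 0 0 0 0;0 0 0 0 0 0 0'; python3 -c "
from h import *
go([455,-17,38.5],np.pi)"
```

```text
clock: 24.07
eef_pos: [455.8, -16.8, 37.9]
tcp_rot: [3.142, 0.002, 3.141]
contact_force: [-1.0, 0.7, 1.9]
opening: 0.267
clock: 24.48
eef_pos: [457.0, -16.8, 38.7]
tcp_rot: [-3.142, 0.004, 3.141]
contact_force: [-0.1, -0.1, -0.2]
opening: 0.678
pos [457.  -16.8  38.7] rpy [-3.142  0.004  3.141] shift [ 2.  -0.2  0.2] rv [-0.    0.25 -0.04] rows>= 0.05
```

Released. I'll rise straight up and look.

```bash
python3 -m jog '0 0 0 0 0 0 0;0 0 0 -15 0 0 0;0 0 0 -30 0 0 0;0 0 0 -35 0 0 0;0 0 0 -35 0 0 0'; python3 -m jog '0 4 -15 -35 0 0 0;0 10 -30 0 0 0 0;0 10 -30 0 0 0 0;0 5 -5 0 0 0 0;0 0 0 0 0 0 0';python3 -c "
from h import *
go([420,-115,200],np.pi); snap('wrist','w18')"
```

```text
clock: 24.9
eef_pos: [451.6, -16.6, 151.0]
tcp_rot: [3.141, -0.01, 3.141]
contact_force: [1.0, 0.5, -0.3]
opening: 1.0
clock: 25.32
eef_pos: [427.2, -99.3, 197.1]
tcp_rot: [-3.139, 0.007, -3.139]
contact_force: [0.0, -1.0, -1.0]
opening: 1.002
pos [427.2 -99.3 197.1] rpy [-3.139  0.007 -3.139] shift [  7.2 -15.7  -2.9] rv [-0.13  0.38  0.14] rows>= 0.42
```

View pics/w18.png

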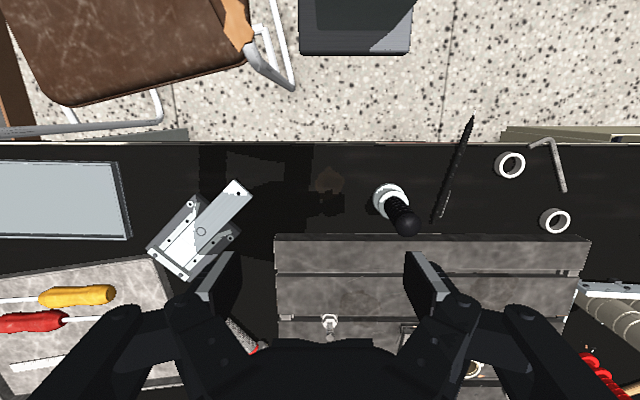

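The stamp stands upright at (390,200) and the plate is still in the nest, tail end at (235,185). Now for the plate.

```bash
python3 -m jog '110 -4 -18 4 0 0.2 7;110 -4 -18 4 0 0.2 7;110 -4 -18 5 0 0 7;110 0 -18 5 0 0 7;110 0 -18 5 0 0 7'; python3 -c "
from h import *
go([445,-202.6,100],2.347)"
```

```text
clock: 25.78
eef_pos: [421.3, -183.6, 172.7]
tcp_rot: [3.14, 0.0, 2.521]
contact_force: [-0.3, 0.0, -0.0]
opening: 0.566
pos [ 421.3 -183.6  172.7] rpy [3.14  0.    2.521] shift [-30.3  -1.8  72.7] rv [0.08 0.   9.99] rows>= 1.89
```

```bash
python3 -m jog '110 -10 0 18 0 0 5;110 -10 0 18 0 0 5;110 -10 0 18 0 0 0;110 0 0 18 0 0 0;110 0 0 5 0 0 0'; python3 -c "
from h import *
go([445,-202.6,50],2.347)"
```

```text
clock: 26.2
eef_pos: [446.3, -202.3, 90.6]
tcp_rot: [3.14, -0.002, 2.328]
contact_force: [-0.8, 0.0, -1.2]
opening: 0.565
pos [ 446.3 -202.3   90.6] rpy [ 3.140e+00 -2.000e-03  2.328e+00] shift [ 0.6 -1.3 40.6] rv [ 0.1  -0.09 -1.1 ] rows>= 0.98
```

```bash
python3 -m jog '110 0 0 13 0 0 -1;110 0 -1 13 0 0 0;110 0 0 13 0 0 0;110 0 0 5 0 0 0;110 0 0 0 0 0 0'; python3 -c "
from h import *
go([445,-202.6,15],2.347)"
```

```text
clock: 26.62
eef_pos: [446.5, -198.3, 42.9]
tcp_rot: [3.141, -0.007, 2.35]
contact_force: [0.1, -0.4, 1.1]
opening: 0.564
pos [ 446.5 -198.3   42.9] rpy [ 3.141 -0.007  2.35 ] shift [-2.2 -4.1 27.9] rv [ 0.04 -0.39  0.18] rows>= 0.68
```

```bash
python3 -m jog '110 -2 -4.5 4 0 -0.4 0.2;110 0 0 5 0 0 0;110 0 0 0 0 0 0'; python3 -c "
from h import *
go([445,-202.6,15],2.347)"
```

```text
clock: 26.87
eef_pos: [445.6, -202.5, 34.4]
tcp_rot: [3.14, 0.002, 2.348]
contact_force: [-1.1, -0.2, 0.9]
opening: 0.572
pos [ 445.6 -202.5   34.4] rpy [3.140e+00 2.000e-03 2.348e+00] shift [ 0.4 -0.5 19.4] rv [0.07 0.1  0.05] rows>= 0.47
```

```bash
python3 -m jog '110 0 -0.5 6 0 0 0;110 0 0 6 0 0 0;110 0 0 4 0 0 0;110 0 0 0 0 0 0'; python3 -c "
from h import *
go([445,-202.6,15],2.347)"
```

```text
clock: 27.2
eef_pos: [446.3, -203.5, 18.2]
tcp_rot: [3.139, 0.004, 2.347]
contact_force: [-0.9, 0.4, 0.1]
opening: 0.569
pos [ 446.3 -203.5   18.2] rpy [3.139 0.004 2.347] shift [ 1.6 -0.3  3.2] rv [0.13 0.25 0.01] rows>= 0.09
```

```bash
python3 -m jog '110 1.5 -0.3 3.5 0.1 0.2 0;110 0 0 0 0 0 0'; python3 -m jog '255 0 0 0 0 0 0;255 0 0 0 0 0 0;255 0 0 0 0 0 0;255 0 0 0 0 0 0' 70; python3 -c "
from h import *
go([445,-202.6,15],2.347)"
```

```text
clock: 27.37
eef_pos: [444.8, -202.6, 14.2]
tcp_rot: [3.141, 0.0, 2.347]
contact_force: [-0.1, 1.1, -0.3]
opening: 0.566
clock: 27.7
eef_pos: [444.6, -202.6, 14.2]
tcp_rot: [3.142, -0.0, 2.347]
contact_force: [-0.5, 0.5, 1.1]
opening: 0.313
pos [ 444.6 -202.6   14.2] rpy [ 3.142 -0.     2.347] shift [-0.3  0.2 -0.8] rv [ 0.   -0.01 -0.  ] rows>= 0.02
```

```bash
python3 -m jog '255 0 0 -8 0 0 0;255 0 0 -20 0 0 0;255 0 0 -30 0 0 0;255 0 0 -30 0 0 0;255 0 0 -30 0 0 0'; python3 -m jog '255 0 0 -10 0 0 7;255 0 0 0 0 0 7;255 0 0 0 0 0 7;255 0 0 0 0 0 7;255 0 0 0 0 0 7'; python3 -c "
from h import *
go([456,-380,150],1.57); snap('top','t19',(380,190,530,280),5);snap('wrist','w19')"
```

```text
clock: 28.12
eef_pos: [440.2, -200.5, 132.5]
tcp_rot: [-3.137, -0.012, 2.347]
contact_force: [0.9, -0.9, -0.6]
opening: 0.314
clock: 28.53
eef_pos: [444.5, -202.4, 154.9]
tcp_rot: [3.139, 0.002, 1.724]
contact_force: [0.2, -0.1, -1.1]
opening: 0.311
pos [ 444.5 -202.4  154.9] rpy [3.139e+00 2.000e-03 1.724e+00] shift [-177.3  -15.6    5.1] rv [0.16 0.08 8.8 ] rows>= 4.27
```

View pics/t19.png

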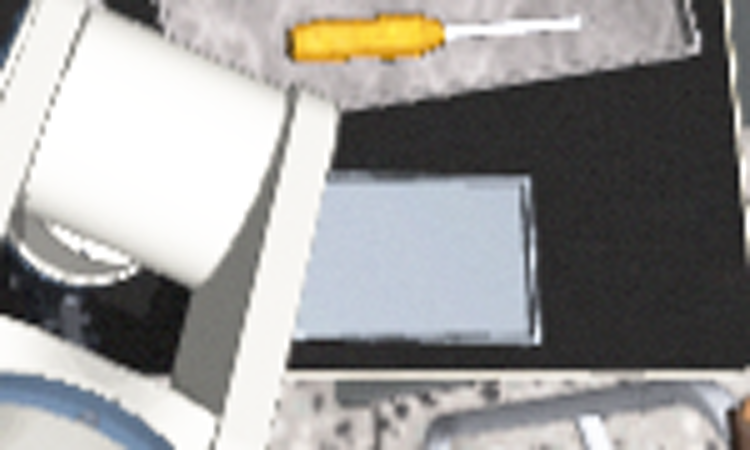

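View pics/w19.png

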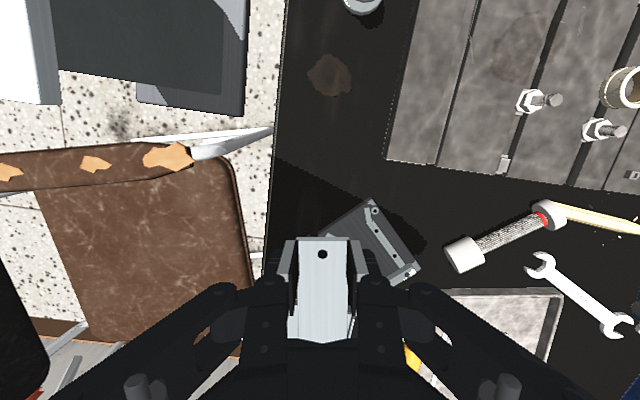

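Tray unmoved: its right-hand corners are at the same pixels as before, (486,226) and (488,259). Carrying the plate over.

```bash
python3 -m jog '255 -30 -3 0 0 0 5;255 -36 -3 0 0 0 5;255 -36 0 0 0 0 0;255 -36 0 0 0 0 0;255 -30 0 0 0 0 0'; python3 -m jog '255 0 0 0 0 0 0;255 0 0 0 0 0 0'; python3 -c "
from h import *
go([456,-380,60],1.55)"
```

```text
clock: 29.05
eef_pos: [444.3, -370.7, 156.0]
tcp_rot: [3.14, -0.001, 1.578]
contact_force: [0.5, 0.6, -0.8]
opening: 0.311
clock: 29.22
eef_pos: [444.0, -376.6, 156.3]
tcp_rot: [3.139, 0.001, 1.583]
contact_force: [-0.3, 0.2, -0.2]
opening: 0.314
pos [ 444.  -376.6  156.3] rpy [3.139e+00 1.000e-03 1.583e+00] shift [-3.5 11.7 96.4] rv [0.17 0.05 1.87] rows>= 2.33
```

```bash
python3 -m jog '255 0 11 10 0 0 1.8;255 -2 2 22 0 0 0;255 0 0 22 0 0 0;255 0 0 22 0 0 0;255 0 0 0 0 0 0'; python3 -c "
from h import *
go([456,-380,30],1.55); snap('top','t20',(380,190,530,280),5);snap('side','s20',(340,130,430,200),8)"
```

```text
clock: 29.63
eef_pos: [458.1, -375.6, 80.1]
tcp_rot: [3.137, 0.001, 1.566]
contact_force: [-0.6, 1.2, -1.7]
opening: 0.311
pos [ 458.1 -375.6   80.1] rpy [3.137e+00 1.000e-03 1.566e+00] shift [-4.3 -2.3 50.1] rv [0.28 0.08 0.91] rows>= 1.21
```

View pics/t20.png

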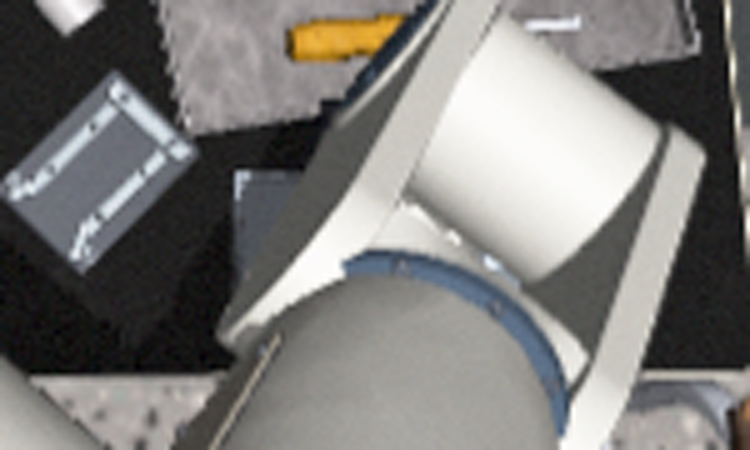

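View pics/s20.png

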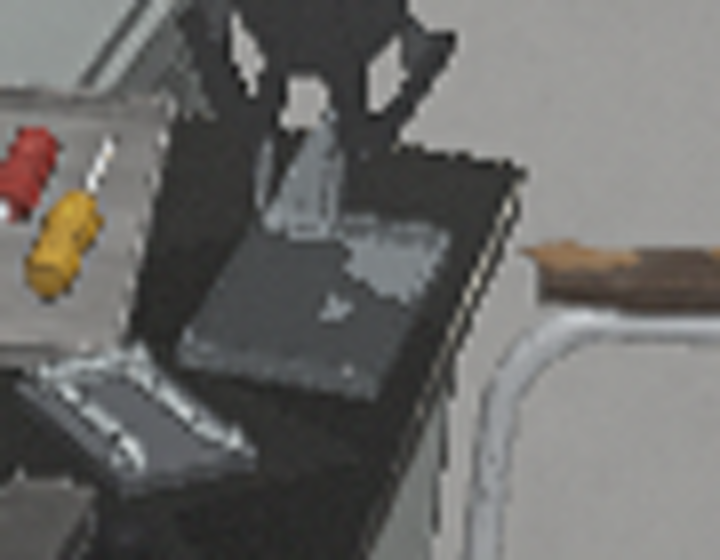

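```bash
python3 -m jog '255 -4 -2 12 0.2 0 0.8;255 0 0 14 0 0 0;255 0 0 14 0 0 0;255 0 0 0 0 0 0'; python3 -c "
from h import *
go([456,-380,20],1.55)"
```

```text
clock: 30.07
eef_pos: [460.9, -383.2, 47.2]
tcp_rot: [3.131, 0.01, 1.553]
contact_force: [-0.2, 1.2, -0.8]
opening: 0.312
pos [ 460.9 -383.2   47.2] rpy [3.131 0.01  1.553] shift [ 3.3 -5.2 27.1] rv [0.62 0.56 0.17] rows>= 0.67
```

```bash
python3 -m jog '255 3 -5 8 0.6 0.6 0.2;255 0 0 9 0.1 0.1 0;255 0 0 8 0 0 0;255 0 0 0 0 0 0'; python3 -c "
from h import *
go([456,-380,5.5],1.55)"
```

```text
clock: 30.4
eef_pos: [456.8, -381.2, 22.9]
tcp_rot: [3.141, -0.001, 1.549]
contact_force: [0.1, 0.2, -0.7]
opening: 0.31
pos [ 456.8 -381.2   22.9] rpy [ 3.141e+00 -1.000e-03  1.549e+00] shift [ 1.1 -0.9 17.4] rv [ 0.02 -0.07 -0.04] rows>= 0.42
```

```bash
python3 -m jog '255 1 -1 6 0 0 0;255 0 0 5 0 0 0;255 0 0 2 0 0 0;255 0 0 0 0 0 0'; python3 -c "
from h import *
go([456,-380,5.5],1.55)"
```

```text
clock: 30.73
eef_pos: [456.0, -380.3, 8.8]
tcp_rot: [3.141, -0.001, 1.549]
contact_force: [0.3, -0.3, -1.0]
opening: 0.311
pos [ 456.  -380.3    8.8] rpy [ 3.141e+00 -1.000e-03  1.549e+00] shift [0.3 0.  3.3] rv [ 0.04 -0.05 -0.05] rows>= 0.08
```

```bash
python3 -m jog '255 0 0 2 0 0 0;255 0 0 1 0 0 0;255 0 0 0 0 0 0';python3 -m jog '255 0 0 0.6 0 0 0;255 0 0 0 0 0 0'; python3 -c "
from h import *
go([456,-380,5.5],1.55)"
```

```text
clock: 30.98
eef_pos: [456.2, -380.5, 5.7]
tcp_rot: [3.141, -0.001, 1.549]
contact_force: [0.6, -0.1, -0.5]
opening: 0.305
clock: 31.15
eef_pos: [456.4, -380.6, 5.7]
tcp_rot: [3.14, -0.0, 1.549]
contact_force: [-0.4, -0.8, 0.1]
opening: 0.313
pos [ 456.4 -380.6    5.7] rpy [ 3.14  -0.     1.549] shift [ 0.6 -0.4  0.2] rv [ 0.08 -0.02 -0.05] rows>= 0.02
```

Just about touching the tray floor, so I'll release and rise.

```bash
python3 -m jog '170 0 0 0 0 0 0;140 0 0 0 0 0 0;110 0 0 0 0 0 0;110 0 0 0 0 0 0'; python3 -m jog '110 0 0 -8 0 0 0;110 0 0 -25 0 0 0;110 0 0 -38 0 0 0;110 0 0 -38 0 0 0;110 0 0 -38 0 0 0'; python3 -m jog '110 20 0 -20 0 0 0;110 36 0 0 0 0 0;110 36 0 0 0 0 0;110 20 0 0 0 0 0;110 0 0 0 0 0 0'; python3 -c "
from h import *
go([456,-380,5.5],1.55); snap('wrist','w21');snap('top','t21',(380,190,530,280),5)"
```

```text
clock: 31.48
eef_pos: [456.9, -381.0, 6.4]
tcp_rot: [3.139, 0.001, 1.549]
contact_force: [0.0, 1.2, -0.2]
opening: 0.567
clock: 31.9
eef_pos: [451.9, -377.0, 151.3]
tcp_rot: [-3.131, -0.01, 1.549]
contact_force: [0.7, -0.6, -0.3]
opening: 0.566
clock: 32.32
eef_pos: [459.1, -266.7, 187.4]
tcp_rot: [3.134, 0.002, 1.545]
contact_force: [-0.1, -1.0, 0.2]
opening: 0.566
pos [ 459.1 -266.7  187.4] rpy [3.134e+00 2.000e-03 1.545e+00] shift [-112.9   -1.6  182.1] rv [ 0.43  0.13 -0.28] rows>= 5.14
```

View pics/w21.png

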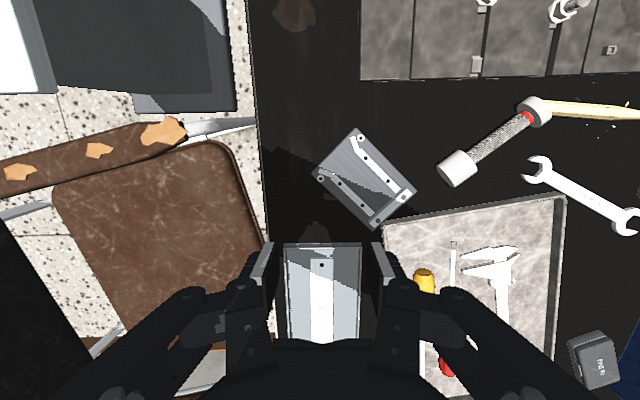

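View pics/t21.png

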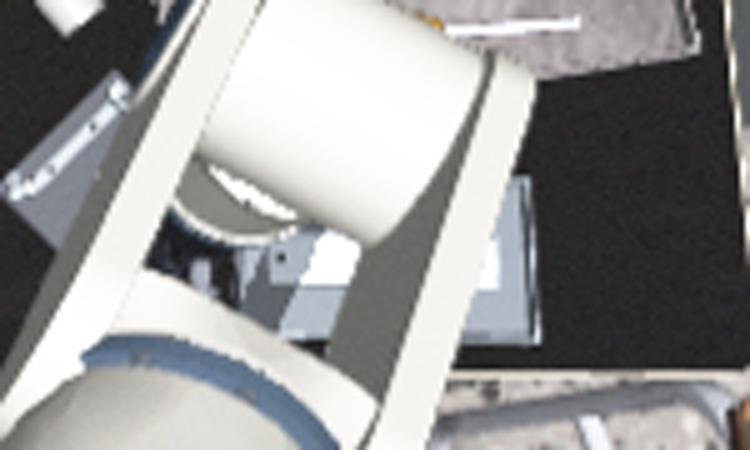

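The plate lies flat and centred in the tray at wrist px (322,300). I'll move the arm clear for the final check of everything.

```bash
python3 -m jog '110 25 -10 -15 0 0 -7;110 25 -20 0 0 0 -7;110 20 -30 0 0 0 -7;110 5 -30 0 0 0 -7;110 0 -30 0 0 0 -7'; python3 -c "
from h import *
go([330,-40,210],2.6); snap('top','t22',(160,140,530,280),2);snap('side','s22',(200,130,430,300),3.4)"
```

```text
clock: 32.83
eef_pos: [339.9, -229.3, 201.6]
tcp_rot: [3.136, 0.012, 2.167]
contact_force: [0.2, -0.5, -0.3]
opening: 0.569
pos [ 339.9 -229.3  201.6] rpy [3.136 0.012 2.167] shift [162.1  98.2  -9.7] rv [  0.18   0.73 -24.79] rows>= 4.55
```

View pics/t22.png

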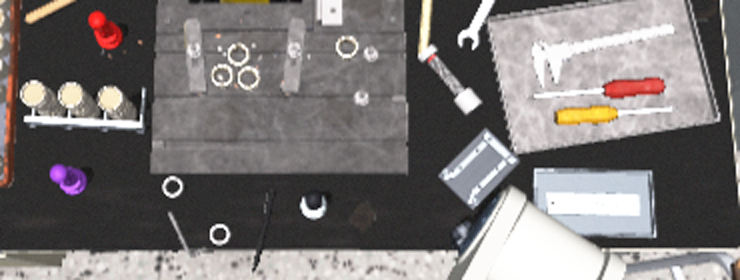

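View pics/s22.png

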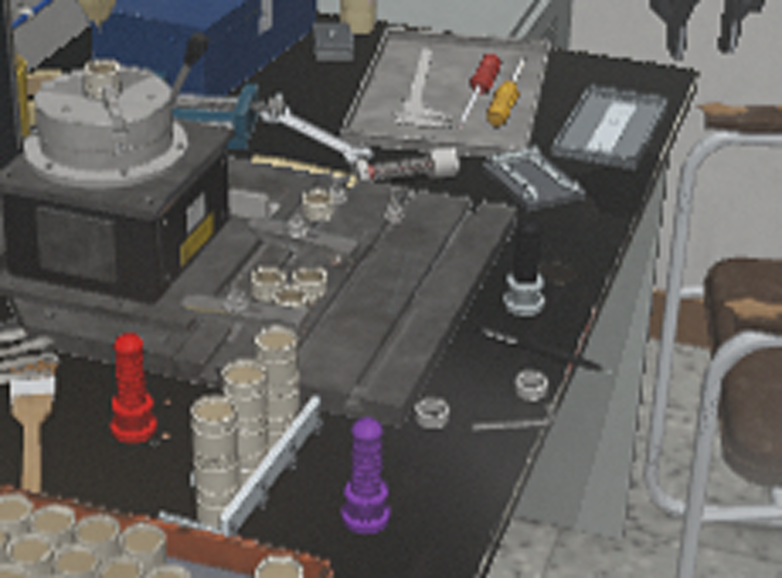

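```bash
python3 -c "
import cv2,numpy as np
im=cv2.imread('pics/s22_full.png');c=cv2.resize(im[215:295,245:305],None,fx=7,fy=7,interpolation=cv2.INTER_CUBIC)[:600]
im=cv2.imread('pics/side0.png');d=cv2.resize(im[215:295,245:305],None,fx=7,fy=7,interpolation=cv2.INTER_CUBIC)[:600]
cv2.imwrite('pics/cmp.png',cv2.resize(np.hstack([d,c]),(800,533)))"
```

```text
(no output)
```

View pics/cmp.png

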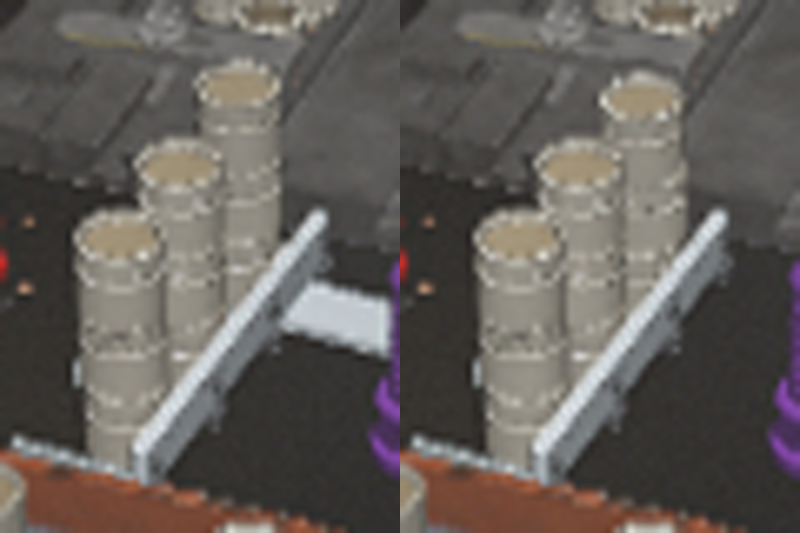

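Before/after crops: the plate is gone and stack c has dropped by about the plate's thickness, standing upright. Stacks a and b are unchanged. Handing in.

```bash
python3 -c "
from rig import ticket
print(ticket.sign_off())"
```

```text
the job is handed in; nothing more can be done
None
```

I handed the job in at about 33 s of the 210 s allowed; the hand-in reports no verdict, so I can't confirm a pass. Only the right-hand lot had a plate (plate_c). I drew it out, pushed it home, stamped it, stood the stamp back on the desk and laid the plate in the tray.

- **Stamping:** the stamp was pressed about 1 mm or less from the ring as the camera saw it. The load was about 12–14 N for about 0.5 s, with the spring in about 9–10 mm. A first try had eased off to about 10 N while held, so I pressed again at once without lifting.
- **Plate in the nest:** after the lift-off the stop-to-tail distance measured 139.5 mm against 140 nominal, so the plate had stayed home. The same picture put the ring about 2.5 mm too far in. The tail and the pose in which I had held the plate agreed with home, so I took that as an error of the slanted view.
- **Final pictures:**
  - The plate lies flat and centred in the tray.
  - The stamp is upright on the desk.
  - Stacks a and b look unchanged, and stack c stands upright about 6 mm lower. Its middle bush looks perhaps 1–2 mm off line.
  - The purple and red look-alikes look untouched.
  - The gripper is clear of everything.

I saw no sign of the stamp or tray being knocked aside. No check disagreed by more than about 3 mm.

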